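# Probe the marked spot of a flange on a sloping rest

### The arm

A 6-joint arm with a two-finger parallel gripper is mounted at the origin on the work surface. World frame = base frame: x ahead of the robot, y to its left, z up, the work surface at z = 0. Lengths are in m, angles in rad, forces in N, time in s.
With the tool pointing down it reaches from about 0.225 to 0.875 m from the base axis. Payload 3.4 kg.
Tool frame: the origin (TCP) lies on the centre line of the jaws, within the pads' length; the fingertips stand 17 mm ahead of it and the grasp point (between the pads) lies 2 mm behind it (manip.finger_overhang is the distance from the TCP to the fingertips, in m); y points along the fingers, x is the direction in which the jaws open and shut, and the axes are right-handed (so a half turn about y gives the same grasp; the last joint's range is limited). The gripper opens to 85 mm and grips with 20 to 120 N. Pads are 22 mm wide; open, the fingers measure 114 mm over their backs; the gripper's body (76 mm by 85 mm) begins 54 mm behind the grasp point. The pads swing forward as they close: fully open they stand 13 mm farther back than shut.
Start: joints at [0.982, 0.276, 1.505, -0, 1.361, -0.121], TCP at [0.259, 0.513, 0.219] pointing down, gripper open.
Joint ranges: [-2.89, 2.89], [-0.75, 2.08], [0.22, 2.7], [-1.18, 4.32], [0.11, 2.71], [-2.7, 2.7]. Speed limits (rad/s): [2.57, 2.57, 3.14, 3.14, 3.14, 3.14].

### API

Orientations are given as a unit quaternion [w, x, y, z].
In Python, from rig import manip gives the robot as it stands.
- The arm moves only by the tool arm_command, never from a script. Its argument "commands" is a list of rows, each a list of 3 entries, a list of its own where there are three numbers: the finger opening in cm, from 0 to 8.54, then the shift along the world's x, y, z in cm, then the turn about the world's z in rad. A call has 1 to 12 rows; each row shifts and turns the commanded pose from where the row before left it; what a row does not reach is not made up. A row lasts 1/10 s, in which the tool goes at most 50 mm and 8.59 degrees, less where a joint would pass 70% of its speed; a pose out of reach is approached as far as the arm can. A call with a gripper value outside its range is refused whole. The fingers move at their own pace and stop on an object; "grip_force" is the grip in N (left out, the last holds). Time passes only in rows, so rows that do not move let the fingers close. It gives the time, the measured TCP pose, the force and the opening at its end, in the units of the state.
- manip.get_state(): the state, without advancing time (a new reading comes with each control period).
- manip.get_image(name): name is "scene" or "top" or "wrist"; returns a dict with "pixels" (420x560x3 uint8, red, green, blue), "range_z" (420x560 float32, m along the optical axis (not along the pixel's ray), 0 where there is no reading), "intrinsics" (3x3 intrinsics, pixels), "R" (3x3) and "t" (3): a world point X has camera coordinates R X + t. Camera axes: x right, y down, z forward; pixel columns grow to the right and rows downward; lengths in m; the calibration is good to about 2 mm. The wrist camera is an equidistant fisheye: a pixel r from the principal point sees the ray r / f radians off the axis. A picture is of the moment at which its call begins.
- manip.sign_off(): hands the job in, once; it reports no verdict.
The state is a dict: "clock": time; "qpos": joint angles; "qd": joint speeds; "effort": joint torques, N m; "position": TCP position; "ee_rot": TCP orientation; "contact_force": force on the tool from outside, world axes, zero at the start; "moment": the same for the moment, N m; "width": finger opening in m.
Only numpy, scipy, OpenCV 4.12 (cv2) and the standard library are available. Lean on these libraries where they do the work, as an engineer would, in place of code of your own. Each camera call takes 0.05 s, during which the arm holds its last target.

### The job

Lay the rectangular flange plate gently, ringed face up, lengthwise and flat along the sloping rest with its lower end at or just above the stop lip, and let go of it. Then take the spring-tipped probe out of its stand and press its tip lightly inside the engraved ring on the plate, the probe square to the sloping face and the spring tip pushed roughly half way in. Finish while holding the probe there, steady, and leave the other things on the bench where they are.

Things in the scene. Friction and masses are not known exactly. Their poses are not given: they have to be found in the camera images.
- flange: Rectangular aluminium plate, 110 x 56 x 16 mm, 0.25 kg, lying flat, ringed face up, with a 24 mm bore in the middle and a 10 mm bolt hole 42 mm from the middle near each end (the other flange is round). Origin: centre of its underside; x along its length, y across, z up through the ringed face. Either end may be the lower one on the rest.
- spot (a point): Centre of the engraved dark ring (16 mm outside diameter, with a small dot in the middle) on the plate's upper face, on the plate's centre line between bore and bolt hole: at x = +24.5 mm, y = 0, z = +16 mm of the flange frame.
- bed: Sloping top of the fixed steel rest: 130 mm long, 40 wide (narrower than the plate), 12 thick, tilted 20 degrees, low end towards the robot. Origin: middle of its upper face, 70 mm above the bench; x up the slope, z square out of the face. A lip 8 mm high crosses the low end, its upslope side at x = -55 mm (plate origin at x = 0 when touching). Stands on a base 130 x 70 x 8 mm.
- stand: Fixed grey block, 60 x 60 x 75 mm high, with a vertical 22 mm through hole in its middle in which the probe stands. Origin: centre of its underside.
- probe: Hand probe, 0.165 kg, upright in the stand, tip down. z along its axis, away from the tip; origin at the barrel's lower end, 30 mm above the bench. Barrel 20 mm diameter, z 0 to 45 mm; collar 32 mm diameter, 45 to 51 (rests on the stand); square handle 24 x 24 mm (sides along x and y), 51 to 105; cap 16 mm diameter to 115. Raise it 65 mm to clear the stand.
- probe_tip (a point): End of the probe's spring tip, a round-ended 8 mm pin: on the probe's axis, 18 mm beyond the barrel's lower end when not pressed (z = -18 mm of the probe). It moves with the pin.
- plunger (a joint): How far the spring tip is pushed into the barrel (m): 0 is fully out, 0.012 is the hard stop. It begins to yield at 1.2 N and rises 0.4 N per mm, to 6 N at the stop; about 3.6 N half way.
- round_flange: Bystander: round steel ring flange, 84 mm diameter, 36 mm bore, 16 mm high; origin centre of underside. It and the plate may have swapped places.
- bolt: Bystander: steel bolt lying along its x, 68 mm long, head 24 mm at its -x end; origin under the head.
- collar: Bystander: small dark steel collar, 32 mm diameter, 14 mm high; origin centre of underside.
- jar: Bystander: white jar, 68 mm diameter, 85 mm high; origin centre of underside.
- rule: Bystander: steel rule lying flat, 200 x 25 x 4 mm, along its x; origin centre of underside.
- readout: Bystander: yellow hand-held readout lying on its back, 150 x 80 x 34 mm, length along its x; origin centre of underside.
There are look-alikes about, which are no part of the job. There is more than one size of the flange; the job needs the smaller.

How it is judged:
By the outcome, as a careful person would: the job done as asked, in the order asked, and still so for the second after the job is handed in, while the arm keeps its last pose, push and grip.
It also fails if it takes over 56 s, if anything falls off the work surface, if the arm or the gripper's body presses on something with over 40 N, if the wrist force passes 120 N, or if a joint passes its speed limit or range.

## Working session

There is one attempt and no reset: what is moved stays moved. The work goes in short steps, Python scripts to look and compute and a tool call to move; the robot and the scene stay as the last step left them, time stands still between calls to the robot, and variables do not carry over. Pictures are saved under pics/ and viewed, and the job is handed in when it is done.

Besides the shell and the picture viewer there is one more tool, called after "Request:" in YAML: its name, and indented under it one key for each argument. arm_command: Moves the arm, as the interface text tells. Its arguments: {"type":"object","properties":{"commands":{"type":"array"},"grip_force":{"type":"number"}},"required":["commands"]}

```bash
mkdir -p pics; ls; cat > h.py <<'E'
import numpy as np, cv2, json
from rig import manip
def grab(n,tag):
    im=manip.get_image(n); np.savez(f'pics/{tag}.npz',**{k:im[k] for k in ['pixels','range_z','intrinsics','R','t']})
    cv2.imwrite(f'pics/{tag}.png',cv2.cvtColor(im['pixels'],cv2.COLOR_RGB2BGR)); return im
def load(tag): return dict(np.load(f'pics/{tag}.npz'))
def ray(im,u,v):
    K=im['intrinsics'];R=im['R'];t=im['t']
    d=R.T@np.array([(u-K[0,2])/K[0,0],(v-K[1,2])/K[1,1],1.]); return -R.T@t,d
def onz(im,u,v,z):
    o,d=ray(im,u,v); return o+d*(z-o[2])/d[2]
def cloud(im):
    K=im['intrinsics'];Z=im['range_z'];h,w=Z.shape
    u,v=np.meshgrid(np.arange(w),np.arange(h))
    P=np.stack([(u-K[0,2])/K[0,0]*Z,(v-K[1,2])/K[1,1]*Z,Z],-1)
    W=(P-im['t'])@im['R']; W[Z==0]=np.nan; return W
E
python3 - <<'E'
from h import *
for n in ['scene','top','wrist']:
    im=grab(n,n+'0'); print(n,im['intrinsics'].tolist(),(-im['R'].T@im['t']).round(3))
s=manip.get_state(); print({k:np.round(v,4).tolist() for k,v in s.items()}); print(manip.finger_overhang)
E
```

```text
pics
scene [[462.17661747377707, 0.0, 279.514240948221], [0.0, 462.17661747377707, 206.8057839750325], [0.0, 0.0, 1.0]] [ 0.93  -0.679  1.031]
top [[450.46267033654766, 0.0, 279.97782352066736], [0.0, 450.46267033654766, 208.66697671304826], [0.0, 0.0, 1.0]] [ 0.408 -0.046  1.398]
wrist [[325.19226210127806, 0.0, 276.946843729811], [0.0, 325.19226210127806, 209.44020689302758], [0.0, 0.0, 1.0]] [0.184 0.552 0.373]
{'clock': 0.15, 'qpos': [0.982, 0.2765, 1.5058, 0.0, 1.3607, -0.121], 'qd': [-0.0017, -0.0009, -0.0013, -0.001, 0.0002, 0.0011], 'effort': [0.0026, -41.714, -24.6034, -0.0002, 0.0076, 0.0], 'position': [0.2591, 0.5129, 0.2185], 'ee_rot': [-0.6021, 0.6025, 0.3701, -0.3709], 'contact_force': [-0.5914, 0.118, 0.6985], 'moment': [0.024, 0.0286, -0.0275], 'width': 0.0857}
0.017
```

View pics/scene0.png

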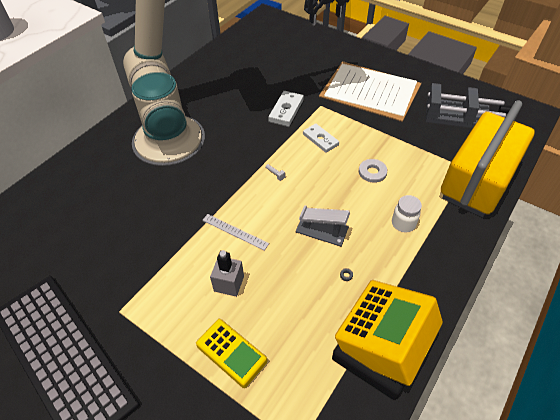

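View pics/top0.png

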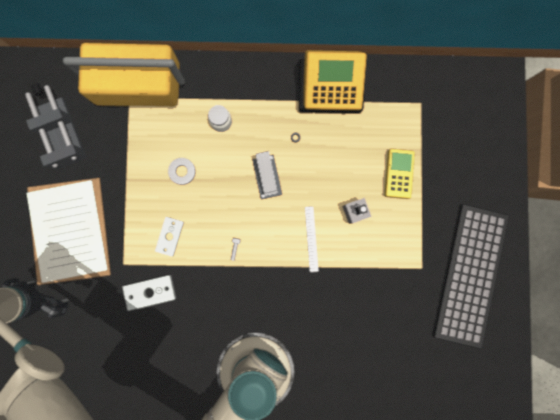

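View pics/wrist0.png

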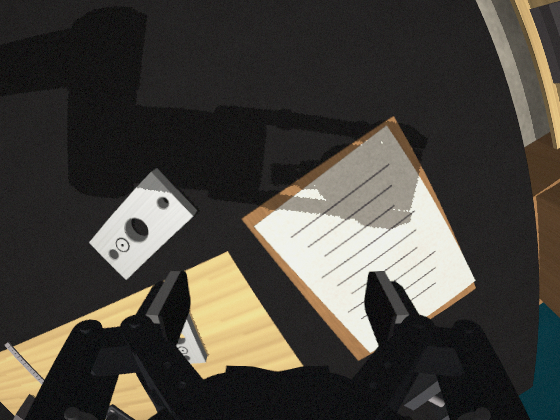

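```bash
python3 - <<'E'
from scipy.spatial.transform import Rotation as R
print(R.from_quat([0.6025,0.3701,-0.3709,-0.6021]).as_matrix().round(3))
E
```

```text
[[ 0.451 -0.001 -0.893]
 [ 0.893 -0.001  0.451]
 [-0.001 -1.     0.   ]]
```

```bash
python3 - <<'E'
from h import *
im=load('top0'); W=cloud(im)
def bl(name,u0,v0,u1,v1,zmin,zmax):
    P=W[v0:v1,u0:u1]; m=(P[...,2]>zmin)&(P[...,2]<zmax); Q=P[m]
    r=cv2.minAreaRect((Q[:,:2]*1000).astype(np.float32)); a=np.array(cv2.boxPoints(r))
    print(name,m.sum(),'ctr',np.round(r[0],1),'size',np.round(r[1],1),'ang',round(r[2],1),'z med',np.round(np.median(Q[:,2])*1000,1))
bl('small',150,205,190,262,.006,.03)
bl('big',115,265,185,320,.006,.05)
bl('stand',335,190,375,230,.06,.085)
bl('probecap',335,190,375,230,.125,.2)
bl('round',160,150,205,190,.006,.03)
bl('bedtop',245,145,290,205,.03,.12)
bl('bedbase',245,145,290,205,.004,.012)
bl('bedall',245,145,290,205,.004,.12)
# bed plane fit
P=W[145:205,245:290].reshape(-1,3); P=P[(P[:,2]>.03)]
for it in range(5):
    A=np.c_[P[:,:2],np.ones(len(P))]; c,*_=np.linalg.lstsq(A,P[:,2],rcond=None); r=P[:,2]-A@c; P=P[abs(r)<max(.003,.02/(it+1)**2)]
n=np.array([-c[0],-c[1],1]); n/=np.linalg.norm(n); print('bed n',n,'tilt',np.degrees(np.arccos(n[2])),'yaw',np.degrees(np.arctan2(c[1],c[0])),len(P),c, r.std())
rr=im['pixels'][...,::-1]
for nm,(u0,v0,u1,v1) in dict(pl=(145,205,195,265),bed=(240,140,295,210),st=(335,185,380,230)).items():
    cv2.imwrite(f'pics/top0_{nm}.png',cv2.resize(rr[v0:v1,u0:u1],None,fx=8,fy=8,interpolation=cv2.INTER_CUBIC))
print('board z',np.nanmedian(W[180:200,200:240,2]), 'black z', np.nanmedian(W[300:330,60:100,2]))
E
```

```text
small 686 ctr [420.7 270.1] size [166.2 119.9] ang 1.1 z med 16.0
big 1169 ctr [237.3 327.2] size [162.9 211.3] ang 0.7 z med 20.5
stand 326 ctr [ 493.  -295.7] size [60.2 61. ] ang 20.1 z med 74.8
probecap 75 ctr [ 492.5 -295.1] size [23.2 24.6] ang 19.0 z med 135.8
round 555 ctr [614.1 241.1] size [120.7 130.9] ang 3.7 z med 15.8
bedtop 586 ctr [599.6 -22.8] size [125.9  39.8] ang 13.2 z med 71.1
bedbase 579 ctr [604.  -25.4] size [185.4 137.6] ang 1.0 z med 6.6
bedall 1205 ctr [604.  -25.4] size [185.4 137.6] ang 1.0 z med 13.1
bed n [-0.3254841  -0.0663873   0.94321409] tilt 19.401477113184534 yaw 11.528194328006077 382 [ 0.34507977  0.07038413 -0.13415628] 0.0015877479392953009
board z 0.0008178189835222359 black z 0.0008473081878357439
```

View pics/top0_pl.png

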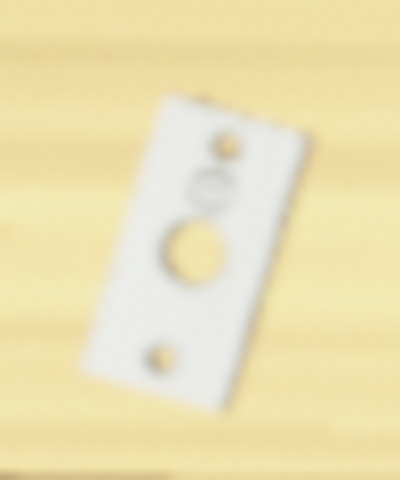

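View pics/top0_bed.png

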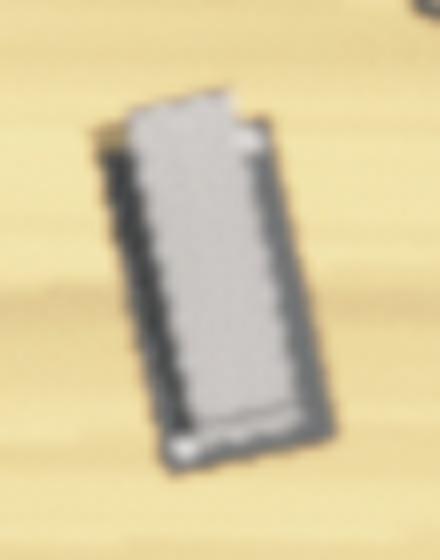

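View pics/top0_st.png

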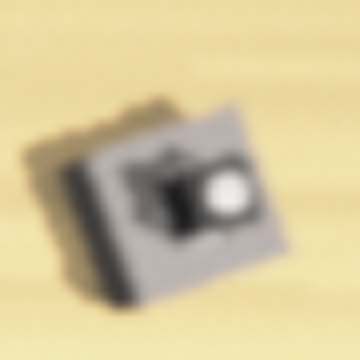

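```bash
python3 - <<'E'
from h import *
im=load('top0'); W=cloud(im)
for nm,(u0,v0,u1,v1),z0,z1 in [('small',(150,208,190,262),.008,.03),('big',(115,270,185,315),.008,.05),('bed',(245,145,290,205),.03,.12)]:
    m=((W[v0:v1,u0:u1,2]>z0)&(W[v0:v1,u0:u1,2]<z1)).astype(np.uint8)
    m=cv2.morphologyEx(m,cv2.MORPH_OPEN,np.ones((3,3)))
    n,l,s,c=cv2.connectedComponentsWithStats(m); k=1+np.argmax(s[1:,4])
    Q=W[v0:v1,u0:u1][l==k]; r=cv2.minAreaRect((Q[:,:2]*1000).astype(np.float32)); print(nm,s[k,4],r, np.median(Q[:,2]))
E
```

```text
small 611 ((408.49420166015625, 272.5580749511719), (57.87636947631836, 109.67352294921875), 74.2494888305664) 0.016267394901469164
big 1078 ((237.86825561523438, 327.5322265625), (72.70079803466797, 144.5773468017578), 14.148584365844727) 0.020779462805334135
bed 582 ((599.6207885742188, -22.791038513183594), (125.88921356201172, 39.845821380615234), 13.188349723815918) 0.07097435287274709
```

```bash
python3 - <<'E'
from h import *
im=load('top0')
f=lambda x,y,o=(145,205):((x+.5)/8-.5+o[0],(y+.5)/8-.5+o[1])
for n,p in dict(bore=(194,252),ring=(212,188),h1=(227,146),h2=(161,359),c1=(168,97),c2=(310,136),c3=(222,411),c4=(84,368)).items():
    print(n,(onz(im,*f(*p),.016)*1000).round(1))
B=[(100,130),(268,122),(335,435),(168,470)]
P=[onz(im,*f(*p,(240,140)),.008)[:2]*1000 for p in B]; print(np.round(P,1)); P=np.array(P)
for a,b in [(3,0),(2,1),(2,3),(1,0)]: d=P[b]-P[a]; print(np.linalg.norm(d).round(1),np.degrees(np.arctan2(d[1],d[0])).round(1))
print(P.mean(0))
E
```

```text
bore [407.9 271.   16. ]
ring [432.4 264.8  16. ]
h1 [448.5 259.6  16. ]
h2 [367.1 282.2  16. ]
c1 [466.9 282.6  16. ]
c2 [452.8 228.1  16. ]
c3 [347.7 258.5  16. ]
c4 [363.3 311.3  16. ]
[[661.   22.1]
 [665.3 -43.2]
 [543.3 -71.1]
 [528.7  -6.6]]
135.4 12.3
125.1 12.9
66.1 102.8
65.5 93.8
[599.58333715 -24.68178658]
```

Request:
arm_command:
  commands:
    - [8.54,[3,-4,-1],0.03]
    - [8.54,[3,-4,-1],0.03]
    - [8.54,[3,-4,-1],0.03]
    - [8.54,[3,-4,-1],0.03]
    - [8.54,[2,-4,-1],0.03]
    - [8.54,[1,-4,-1],0.03]
    - [8.54,[0,0,-1],0.01]
    - [8.54,[0,0,0],0]

```text
clock: 0.95
position: [0.4061, 0.2753, 0.1487]
ee_rot: [0.565, -0.565, -0.424, 0.426]
contact_force: [-0.2, -0.7, -0.2]
width: 0.0852
```

```bash
python3 - <<'E'
from h import *
grab('wrist','w1')
from scipy.spatial.transform import Rotation as Ro
print(Ro.from_quat([-0.565,-0.424,0.426,0.565]).as_matrix().round(3))
E
```

```text
[[ 0.277 -0.002 -0.961]
 [ 0.961 -0.002  0.277]
 [-0.002 -1.     0.002]]
```

View pics/w1.png

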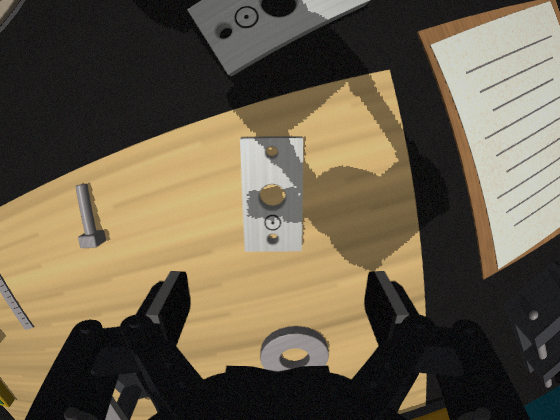

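```bash
cat >> h.py <<'E'
def wray(im,u,v):
    K=im['intrinsics'];x=(u-K[0,2])/K[0,0];y=(v-K[1,2])/K[1,1];r=np.hypot(x,y)
    s=np.sin(r)/r if r>1e-9 else 1
    return -im['R'].T@im['t'], im['R'].T@np.array([x*s,y*s,np.cos(r)])
def wonz(im,u,v,z):
    o,d=wray(im,u,v); return o+d*(z-o[2])/d[2]
E
python3 - <<'E'
from h import *
im=load('w1')
print((-im['R'].T@im['t']).round(3))
for n,p in dict(bore=(272,196),ring=(273,222),h1=(273,239),h2=(271.5,152),c1=(246,251),c2=(303,251),c3=(303,138),c4=(241,138)).items(): print(n,(wonz(im,*p,.016)*1000).round(1))
E
```

```text
[0.326 0.3   0.304]
bore [406.1 271.5  16. ]
ring [431.1 265.2  16. ]
h1 [448.  260.2  16. ]
h2 [366.7 282.5  16. ]
c1 [453.2 230.9  16. ]
c2 [468.7 284.9  16. ]
c3 [362.2 312.9  16. ]
c4 [346.8 260.1  16. ]
```

Request:
arm_command:
  commands:
    - [8.54,[0,0,-4],0]
    - [8.54,[0,0,-4],0]
    - [8.54,[0,0,-2],0]
    - [8.54,[0,0,0],0]

```text
clock: 1.4
position: [0.4045, 0.2769, 0.0478]
ee_rot: [0.565, -0.563, -0.425, 0.428]
contact_force: [-0.6, 0.3, 0.1]
width: 0.085
```

Request:
arm_command:
  commands:
    - [8.54,[0.3,-0.5,-1.5],0]
    - [8.54,[0,0,-1.4],0]
    - [8.54,[0,0,0],0]

```text
clock: 1.7
position: [0.4098, 0.2724, 0.0212]
ee_rot: [0.564, -0.564, -0.426, 0.426]
contact_force: [-0.9, 0.5, -0.4]
width: 0.0854
```

Request:
arm_command:
  commands:
    - [8.54,[0,0,0],0]

```text
clock: 1.8
position: [0.4107, 0.2726, 0.0222]
ee_rot: [-0.564, 0.564, 0.427, -0.425]
contact_force: [0.5, -0.6, 0.1]
width: 0.0854
```

```bash
python3 - <<'E'
from h import *
im=grab('wrist','w2'); s=manip.get_state(); print(s['position'],s['qd'])
W=im['range_z']
E
```

```text
[0.41094198 0.27252339 0.02239182] [-0.00410144 -0.00224793  0.00342185 -0.00113069 -0.00296926 -0.00160053]
```

View pics/w2.png

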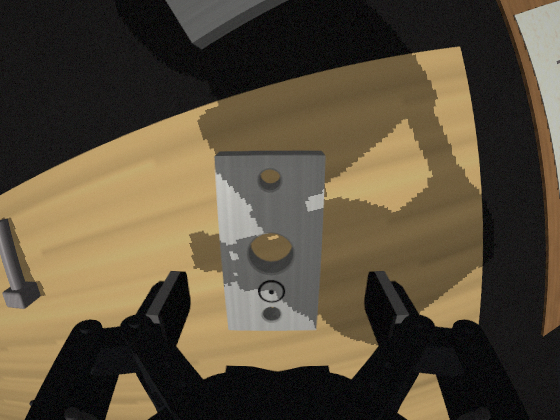

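```bash
python3 - <<'E'
from h import *
for t in ['w1','w2']:
    im=load(t); print((-im['R'].T@im['t']*1000).round(1))
for n,p in dict(bore=(271,248),ring=(271,292),h1=(271.5,314),h2=(269.5,177)).items(): print(n,(wonz(im,*p,.016)*1000).round(1))
# finger points
K=im['intrinsics'];Z=im['range_z']
for u,v in [(180,274),(183,280),(175,300),(372,274),(370,280),(160,320)]:
    o,d=wray(im,u,v); zc=(im['R']@d)[2]; print(u,v,Z[v,u],((o+d*Z[v,u]/zc)*1000).round(1))
s=manip.get_state(); print(s['position'],s['clock'])
E
```

```text
[325.6 299.6 303.9]
[329.3 296.3 177.1]
bore [403.8 272.2  16. ]
ring [431.7 264.   16. ]
h1 [447.6 259.7  16. ]
h2 [365.3 282.6  16. ]
180 274 0.14000595 [388.  234.6  54.2]
183 280 0.14095965 [391.3 234.8  54.3]
175 300 0.12773488 [392.4 234.4  68.7]
372 274 0.13932908 [411.1 317.6  55. ]
370 280 0.14129587 [414.6 316.3  54.2]
160 320 0.11147684 [390.1 233.8  85.2]
[0.41094198 0.27252339 0.02239182] 1.85
```

```bash
python3 - <<'E'
from h import *
im=load('w2');Z=im['range_z']
for u,v in [(240,200),(300,300),(245,310),(120,250),(300,350),(182,274),(184,276),(181,273),(187,274),(186,278),(170,280),(165,300),(185,290),(183,310)]:
    o,d=wray(im,u,v); zc=(im['R']@d)[2]; print(u,v,Z[v,u],((o+d*Z[v,u]/zc)*1000).round(1))
c=im['pixels'][255:385,130:220,::-1]; cv2.imwrite('pics/w2f.png',cv2.convertScaleAbs(cv2.resize(c,None,fx=6,fy=6),alpha=3))
print(im['R'].round(3))
E
```

```text
240 200 0.16836607 [372.7 264.4  16.4]
300 300 0.18934111 [442.1 279.1  16. ]
245 310 0.19093443 [439.9 245.1  16.7]
120 250 0.19486783 [386.9 173.7   1.4]
300 350 0.22162811 [496.9 266.7   1.2]
182 274 0.14002365 [388.2 235.5  54.2]
184 276 0.14291815 [390.5 234.9  51.9]
181 273 0.14091192 [388.1 234.8  53.2]
187 274 0.20066218 [414.6 212.5   0.9]
186 278 0.14709121 [393.4 233.8  48.6]
170 280 0.13478757 [387.1 231.6  59.7]
165 300 0.12035696 [387.8 233.8  75. ]
185 290 0.14456353 [397.4 232.7  52.7]
183 310 0.13895108 [403.1 231.3  60.7]
[[ 0.273  0.962  0.003]
 [ 0.909 -0.259  0.327]
 [ 0.315 -0.087 -0.945]]
```

View pics/w2f.png

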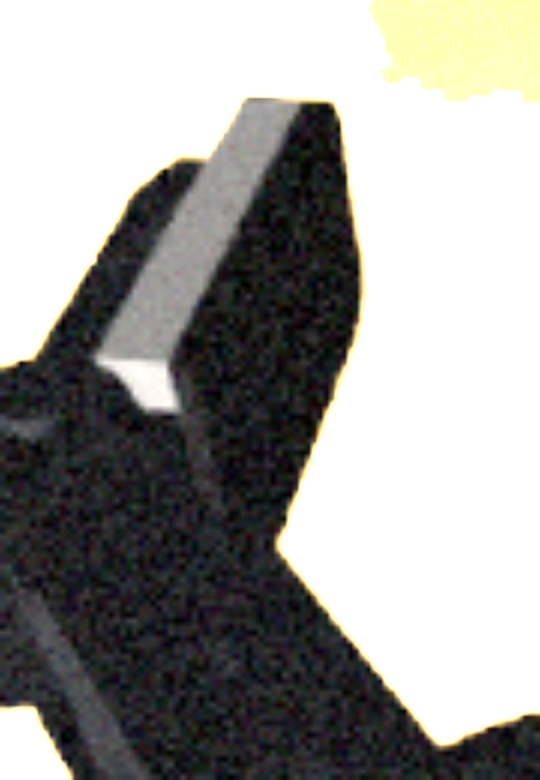

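```bash
python3 - <<'E'
from h import *
im=load('w2');Z=im['range_z']
K=im['intrinsics'];h,w=Z.shape
u,v=np.meshgrid(np.arange(w),np.arange(h));x=(u-K[0,2])/K[0,0];y=(v-K[1,2])/K[1,1];r=np.hypot(x,y)+1e-9
P=np.stack([x*np.tan(r)/r*Z,y*np.tan(r)/r*Z,Z],-1); W=(P-im['t'])@im['R']
for reg in [(slice(265,345),slice(150,195)),(slice(265,345),slice(360,400))]:
    Q=W[reg].reshape(-1,3)*1000; Q=Q[(Q[:,2]>20)]
    print(len(Q),Q.min(0).round(1),Q.max(0).round(1), np.percentile(Q[:,2],[0.5,2,10,50]).round(1), np.median(Q[Q[:,2]<55],0).round(1))
E
```

```text
2481 [329.3 220.5  46.6] [409.6 296.3 177.1] [48.3 50.  55.1 72.1] [394.9 232.5  52.3]
2194 [329.3 296.3  47.7] [433.4 329.  177.1] [48.5 50.  54.8 71.1] [418.9 315.5  52.5]
```

```bash
python3 - <<'E'
from h import *
im=grab('scene','s2')
c=im['pixels'][60:200,220:400,::-1]; cv2.imwrite('pics/s2c.png',cv2.resize(c,None,fx=4,fy=4,interpolation=cv2.INTER_CUBIC))
print(manip.get_state()['position'])
W=cloud(im)
for v in range(90,165,3): print(v,[tuple((W[v,u]*1000).round(0)) for u in range(296,345,8)])
E
```

```text
[0.41091541 0.27237758 0.02236933]
90 [(np.float64(206.0), np.float64(428.0), np.float64(3.0)), (np.float64(228.0), np.float64(445.0), np.float64(1.0)), (np.float64(251.0), np.float64(462.0), np.float64(0.0)), (np.float64(408.0), np.float64(242.0), np.float64(210.0)), (np.float64(432.0), np.float64(245.0), np.float64(218.0)), (np.float64(443.0), np.float64(272.0), np.float64(206.0)), (np.float64(346.0), np.float64(522.0), np.float64(2.0))]
93 [(np.float64(226.0), np.float64(399.0), np.float64(17.0)), (np.float64(239.0), np.float64(429.0), np.float64(3.0)), (np.float64(258.0), np.float64(452.0), np.float64(-4.0)), (np.float64(414.0), np.float64(233.0), np.float64(208.0)), (np.float64(430.0), np.float64(250.0), np.float64(204.0)), (np.float64(446.0), np.float64(268.0), np.float64(199.0)), (np.float64(358.0), np.float64(500.0), np.float64(9.0))]
96 [(np.float64(237.0), np.float64(382.0), np.float64(20.0)), (np.float64(244.0), np.float64(421.0), np.float64(-3.0)), (np.float64(377.0), np.float64(251.0), np.float64(169.0)), (np.float64(414.0), np.float64(233.0), np.float64(198.0)), (np.flo
[... 8470 characters left out ...]
.0)), (np.float64(431.0), np.float64(181.0), np.float64(-2.0)), (np.float64(453.0), np.float64(192.0), np.float64(2.0)), (np.float64(472.0), np.float64(207.0), np.float64(1.0)), (np.float64(492.0), np.float64(221.0), np.float64(-0.0)), (np.float64(513.0), np.float64(235.0), np.float64(0.0))]
162 [(np.float64(397.0), np.float64(143.0), np.float64(-1.0)), (np.float64(418.0), np.float64(155.0), np.float64(1.0)), (np.float64(439.0), np.float64(169.0), np.float64(1.0)), (np.float64(459.0), np.float64(182.0), np.float64(1.0)), (np.float64(478.0), np.float64(198.0), np.float64(-2.0)), (np.float64(499.0), np.float64(211.0), np.float64(-0.0)), (np.float64(519.0), np.float64(224.0), np.float64(-0.0))]
```

View pics/s2c.png

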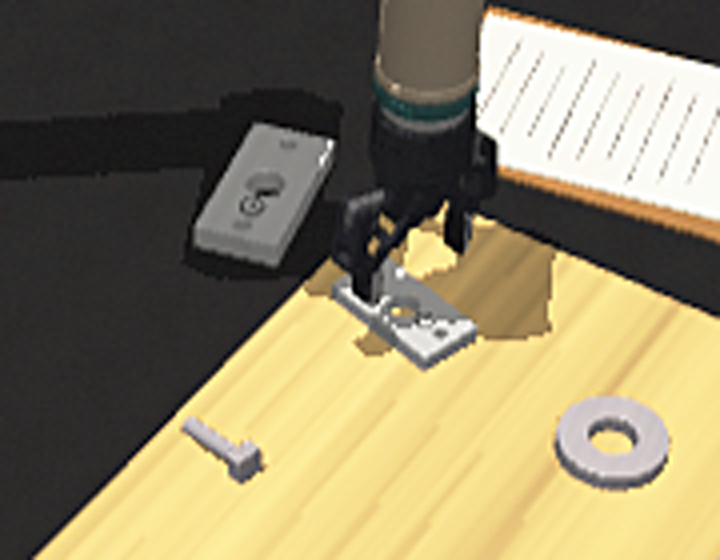

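Request:
arm_command:
  commands:
    - [6.4,[-0.3,-0.1,0],0]
    - [6.4,[0,0,0],0]
    - [6.4,[0,0,0],0]

```text
clock: 2.2
position: [0.407, 0.2704, 0.0214]
ee_rot: [-0.564, 0.564, 0.426, -0.426]
contact_force: [0.6, 0.2, 0.5]
width: 0.0639
```

```bash
cat >> h.py <<'E'
def wcloud(im):
    Z=im['range_z'];K=im['intrinsics'];h,w=Z.shape
    u,v=np.meshgrid(np.arange(w),np.arange(h));x=(u-K[0,2])/K[0,0];y=(v-K[1,2])/K[1,1];r=np.hypot(x,y)+1e-9
    P=np.stack([x*np.tan(r)/r*Z,y*np.tan(r)/r*Z,Z],-1); return (P-im['t'])@im['R']
E
python3 - <<'E'
from h import *
im=grab('wrist','w3'); print(manip.get_state()['position'],manip.get_state()['width'])
W=wcloud(im)*1000; dark=(im['pixels'].max(-1)<60)
for a,b in [(140,277),(277,410)]:
    m=np.zeros(dark.shape,bool); m[250:345,a:b]=True; m&=(W[...,2]>20)&(W[...,2]<150)
    Q=W[m]; print(len(Q),np.percentile(Q[:,2],[.3,1,3]).round(1),np.median(Q[Q[:,2]<55],0).round(1))
E
```

```text
[0.40702716 0.27038277 0.02128004] 0.06426530732416028
3832 [40.8 42.9 45.5] [388.9 240.2  49.3]
3710 [41.  42.7 45.5] [411.1 304.9  49.4]
```

View pics/w3.png

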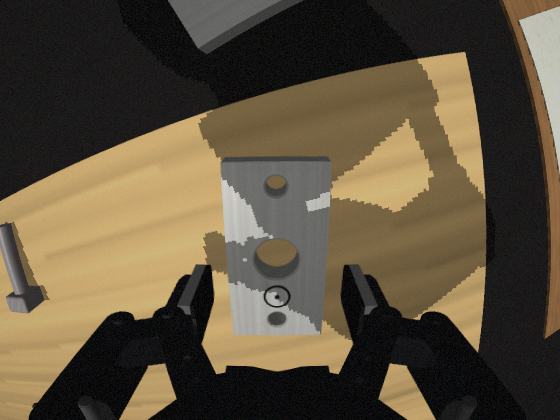

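Request:
arm_command:
  commands:
    - [6.8,[0,0,-1],0]
    - [6.8,[0,0,-0.5],0]
    - [6.8,[0,0,0],0]

```text
clock: 2.55
position: [0.406, 0.2699, 0.0048]
ee_rot: [0.565, -0.564, -0.425, 0.427]
contact_force: [-0.9, 0.7, -0.1]
width: 0.0677
```

```bash
python3 - <<'E'
from h import *
im=grab('wrist','w4'); s=manip.get_state(); print(s['position'],s['contact_force'],s['qpos'])
W=wcloud(im)*1000
for a,b in [(140,277),(277,410)]:
    m=np.zeros(W.shape[:2],bool); m[250:345,a:b]=True; m&=(W[...,2]>18)&(W[...,2]<150)
    Q=W[m]; print(len(Q),np.percentile(Q[:,2],[.3,1,3]).round(1))
im=grab('scene','s4')
c=im['pixels'][90:160,280:360,::-1]; cv2.imwrite('pics/s4c.png',cv2.resize(c,None,fx=8,fy=8,interpolation=cv2.INTER_CUBIC))
E
```

```text
[0.40641112 0.27005271 0.00518859] [-0.73111734  0.71037185  0.80124417] [ 4.43696955e-01  3.73452865e-01  1.98603011e+00  1.46654278e-04
  7.83915718e-01 -8.49269061e-01]
3715 [24.7 26.2 29.2]
3588 [24.1 25.9 28.9]
```

View pics/s4c.png

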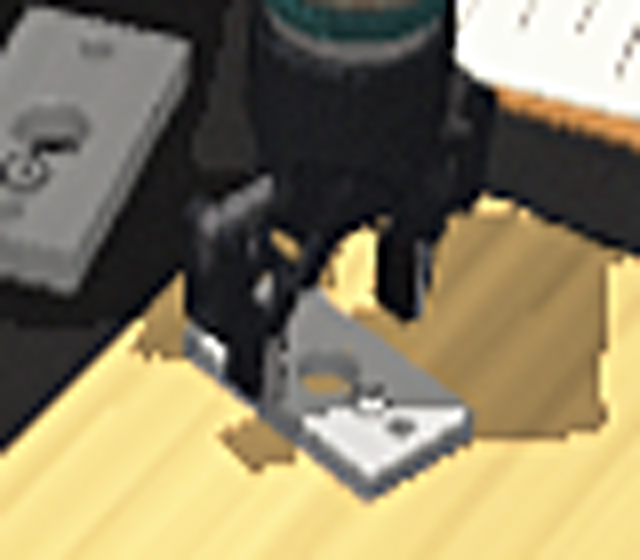

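Request:
arm_command:
  commands:
    - [6.8,[0,0,-0.5],0]
    - [6.8,[0,0,-0.5],0]
    - [6.8,[0,0,-0.3],0]
    - [6.8,[0,0,0],0]

```text
clock: 3.05
position: [0.4065, 0.2701, -0.0076]
ee_rot: [0.565, -0.564, -0.426, 0.426]
contact_force: [-0.4, 0.1, -0.3]
width: 0.0679
```

```bash
python3 - <<'E'
from h import *
im=grab('wrist','w5'); s=manip.get_state(); print(s['position'],s['contact_force'])
W=wcloud(im)*1000
for a,b in [(140,225),(325,410)]:
    m=np.zeros(W.shape[:2],bool); m[250:345,a:b]=True; m&=(W[...,2]>6)&(W[...,2]<150)
    Q=W[m]; print(len(Q),np.percentile(Q[:,2],[.1,.3,1,3]).round(1))
E
```

```text
[ 0.40674282  0.27023608 -0.00731046] [-0.24911989 -0.31404158  0.04233632]
4179 [12.1 12.8 14.5 15.6]
4513 [12.4 13.  14.8 15.5]
```

View pics/w5.png

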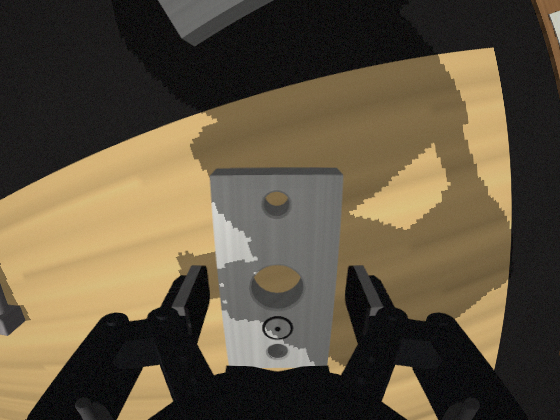

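Request:
arm_command:
  commands:
    - [6.8,[0,0,-0.5],0]
    - [6.8,[0,0,-0.3],0]
    - [6.8,[0,0,0],0]
    - [5.2,[0,0,0],0]
    - [5.2,[0,0,0],0]
    - [5.2,[0,0,0],0]
  grip_force: 25

```text
clock: 3.7
position: [0.407, 0.2703, -0.015]
ee_rot: [0.564, -0.564, -0.426, 0.426]
contact_force: [0.1, -0.5, -1.0]
width: 0.0554
```

```bash
python3 - <<'E'
from h import *
im=grab('wrist','w6'); s=manip.get_state(); print(s['position'],s['contact_force'],s['moment'],s['width'])
E
```

```text
[ 0.40700818  0.27036323 -0.01497102] [-0.35823147 -0.59803884 -1.56276964] [-0.03310764  0.00586712  0.03936036] 0.05530395001244316
```

View pics/w6.png

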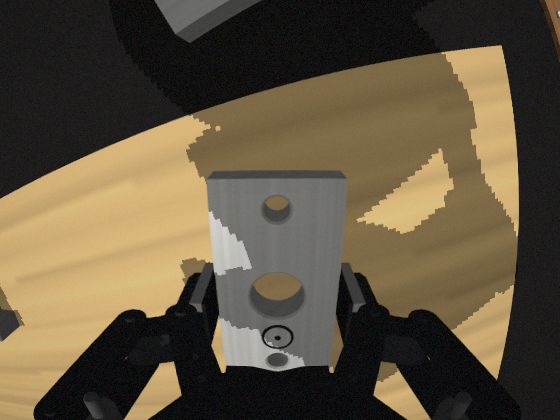

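Request:
arm_command:
  commands:
    - [5.0,[0,0,1],0]
    - [5.0,[0,0,3],0]
    - [5.0,[0,0,4],0]
    - [5.0,[0,0,4],0]
    - [5.0,[2,-3,2],0.06]
    - [5.0,[3,-4,0],0.06]
    - [5.0,[3,-4,0],0.06]
    - [5.0,[3,-4,0],0.06]
    - [5.0,[2,-4,0],0.06]
    - [5.0,[1,-3,0],0.06]
    - [5.0,[0,0,0],0.06]
    - [5.0,[0,0,0],0.07]

```text
clock: 4.95
position: [0.547, 0.0489, 0.1253]
ee_rot: [0.444, -0.444, -0.55, 0.55]
contact_force: [0.1, 0.9, -2.2]
width: 0.0555
```

```bash
python3 - <<'E'
from h import *
from scipy.spatial.transform import Rotation as Ro
im=grab('wrist','w7'); grab('top','t7'); s=manip.get_state(); print(s['position'],s['contact_force'],s['moment'],s['width'])
q=s['ee_rot']; print(Ro.from_quat([q[1],q[2],q[3],q[0]]).as_matrix().round(3)); print(s['qpos'])
E
```

```text
[0.54663847 0.0499258  0.12525532] [-0.15308298  0.54067176 -2.63280042] [-0.02539176  0.05298048  0.02767146] 0.05549748594435161
[[-0.21  -0.    -0.978]
 [ 0.978  0.    -0.21 ]
 [ 0.    -1.     0.   ]]
[-3.58286758e-02  3.06880360e-01  1.70734101e+00  2.20118746e-04
  1.12786263e+00 -1.81781273e+00]
```

View pics/w7.png

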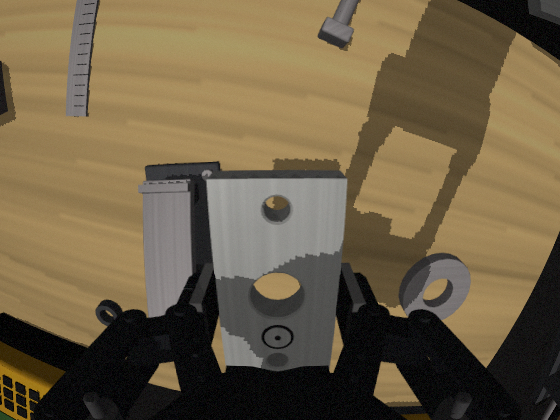

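```bash
python3 - <<'E'
from h import *
im=load('w7');W=wcloud(im)*1000
for p,z in [((146,167),8),((219,162),8),((140,186),None),((189,183),None),((141,193),None),((189,193),None),((146,300),None),((191,260),None)]:
    print(p,z, wonz(im,*p,z/1000)*1000 if z else W[p[1],p[0]].round(1))
# bed points
m=np.zeros(W.shape[:2],bool); m[200:315,148:188]=True; Q=W[m]; Q=Q[(Q[:,2]>30)&(Q[:,2]<110)]
for it in range(4):
    A=np.c_[Q[:,:2],np.ones(len(Q))]; c,*_=np.linalg.lstsq(A,Q[:,2],rcond=None); r=Q[:,2]-A@c; Q=Q[abs(r)<3]
print(len(Q),'tilt',np.degrees(np.arctan(np.hypot(*c[:2]))),'yaw',np.degrees(np.arctan2(c[1],c[0])),'z at ctr',np.dot(c,[600.7,-22.7,1]),r.std())
# left and right edges of bed top by depth jump, rows
L=[];Rr=[]
for v in range(200,262,3):
    zr=W[v,:,2]; pl=np.dot(np.c_[W[v,:,:2],np.ones(560)],c); on=np.where((abs(zr-pl)<3))[0]; on=on[(on>130)&(on<200)]
    L.append(W[v,on[0]]);Rr.append(W[v,on[-1]])
L=np.array(L);Rr=np.array(Rr)
for E in (L,Rr):
    p=np.polyfit(E[:,0],E[:,1],1); print('edge yaw',np.degrees(np.arctan(p[0])),'y at x=600',np.polyval(p,600))
# plate in hand
for n,p in dict(bore=(277,287),ring=(277.5,337),h2=(276,209)).items():
    print(n,p,(im['intrinsics'][0,2]))
b=W[195:265,215:340].reshape(-1,3); print('plate z',np.nanmedian(b[:,2]), np.percentile(b[:,2],[5,95]))
zt=np.nanmedian(b[:,2])/1000
for n,p in dict(bore=(277,287),ring=(277.5,337),h2=(276,209)).items(): print(n,(wonz(im,*p,zt)*1000).round(1))
E
```

```text
(146, 167) 8 [541.59868514 -71.40206435   8.        ]
(219, 162) 8 [524.66797349  -5.45047195   8.        ]
(140, 186) None [543.2 -56.2  57. ]
(189, 183) None [535.8 -19.8  49.3]
(141, 193) None [569.6 -76.7   1.1]
(189, 193) None [542.8 -18.3  51.3]
(146, 300) None [692.3 -66.2   1. ]
(191, 260) None [588.5  -6.9  69.1]
4217 tilt 20.01981898960506 yaw 13.781208938666824 z at ctr 72.05807321720911 0.7011223100561486
edge yaw 12.773467777148662 y at x=600 -44.258855185935374
edge yaw 12.693682428466234 y at x=600 -3.859264899052164
bore (277, 287) 276.946843729811
ring (277.5, 337) 276.946843729811
h2 (276, 209) 276.946843729811
plate z 156.51324864150274 [151.60198178 157.50112867]
bore [542.2  49.  156.5]
ring [571.5  55.6 156.5]
h2 [506.2  40.8 156.5]
```

Request:
arm_command:
  commands:
    - [5.0,[3,-4,0],0]
    - [5.0,[2.4,-3.3,-1.5],0.004]
    - [5.0,[0,0,-2],0]
    - [5.0,[0,0,0],0]
    - [5.0,[0,0,0],0]
  grip_force: 20

```text
clock: 5.55
position: [0.5999, -0.022, 0.0898]
ee_rot: [0.444, -0.443, -0.551, 0.551]
contact_force: [0.1, 0.1, -2.3]
width: 0.0555
```

```bash
python3 - <<'E'
from h import *
im=grab('wrist','w8'); s=manip.get_state(); print(s['position'],s['contact_force'],s['moment'],s['width'])
E
```

```text
[ 0.60059454 -0.02186387  0.09062682] [ 1.3718177   0.32558682 -2.41400455] [ 0.01453175 -0.02622764  0.04011923] 0.05526000514162356
```

View pics/w8.png

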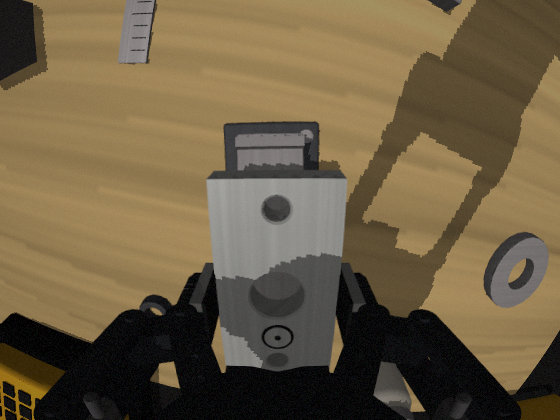

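Request:
arm_command:
  commands:
    - [5.0,[0,-0.2,-0.7],0]
    - [5.0,[0,0,-0.3],0]
    - [5.0,[0,0,-0.3],0]
    - [5.0,[0,0,-0.3],0]
    - [5.0,[0,0,0],0]

```text
clock: 6.1
position: [0.6004, -0.0242, 0.0741]
ee_rot: [0.443, -0.443, -0.551, 0.551]
contact_force: [-3.1, 1.6, 0.6]
width: 0.0554
```

```bash
python3 - <<'E'
from h import *
im=load('w8')
for p,z in [((225,124),8),((319,122),8),((236,136),56),((305,134),56)]: print((wonz(im,*p,z/1000)*1000).round(1))
E
```

```text
[541.1 -72.3   8. ]
[525.2  -5.9   8. ]
[542.1 -57.9  56. ]
[532.5 -18.9  56. ]
```

Request:
arm_command:
  commands:
    - [5.0,[0,0,-0.2],0]
    - [5.0,[0,0,-0.2],0]
    - [5.0,[0,0,0],0]

```text
clock: 6.4
position: [0.6, -0.0244, 0.0697]
ee_rot: [0.444, -0.442, -0.551, 0.551]
contact_force: [-5.6, 0.8, 1.4]
width: 0.0554
```

Request:
arm_command:
  commands:
    - [5.0,[0,0,-0.2],0]
    - [5.0,[0,0,-0.2],0]
    - [5.0,[0,0,0],0]

```text
clock: 6.7
position: [0.6002, -0.0246, 0.0656]
ee_rot: [0.444, -0.443, -0.551, 0.551]
contact_force: [-5.1, 0.8, 1.9]
width: 0.0553
```

```bash
python3 - <<'E'
from h import *
im=grab('wrist','w9'); s=manip.get_state(); print(s['position'],s['contact_force'],s['moment'],s['width'])
W=wcloud(im)*1000; m=np.zeros(W.shape[:2],bool); m[180:265,215:335]=True; Q=W[m]; A=np.c_[Q[:,:2],np.ones(len(Q))]
for i in range(4):
    c,*_=np.linalg.lstsq(A,Q[:,2],rcond=None); k=abs(Q[:,2]-A@c)<3; Q=Q[k];A=A[k]
print('tilt',np.degrees(np.arctan(np.hypot(*c[:2]))),np.degrees(np.arctan2(c[1],c[0])))
E
```

```text
[ 0.60044422 -0.02467946  0.06574389] [-2.16932871 -1.20512329  1.13417802] [0.0312668  0.32293098 0.07646023] 0.0553162629524448
tilt 9.589634165344133 13.584451340269451
```

View pics/w9.png

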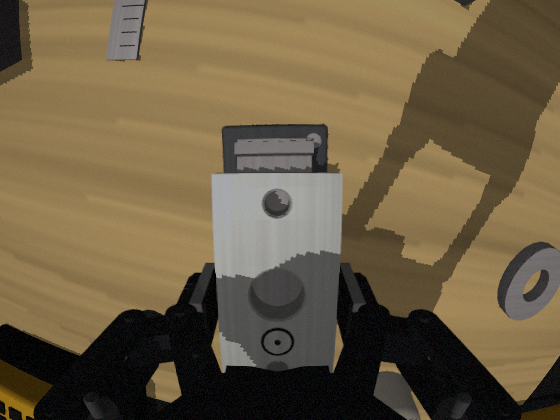

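Request:
arm_command:
  commands:
    - [5.0,[0,0,-0.2],0]
    - [5.0,[0,0,-0.2],0]
    - [5.0,[0,0,-0.2],0]
    - [5.0,[0,0,-0.1],0]
    - [5.0,[0,0,0],0]

```text
clock: 7.25
position: [0.6016, -0.0248, 0.059]
ee_rot: [-0.443, 0.444, 0.551, -0.551]
contact_force: [-1.3, -0.7, 2.0]
width: 0.056
```

```bash
cat >> h.py <<'E'
def tilt(im,box=(180,265,215,335)):
    W=wcloud(im)*1000; Q=W[box[0]:box[1],box[2]:box[3]].reshape(-1,3); A=np.c_[Q[:,:2],np.ones(len(Q))]
    for i in range(4):
        c,*_=np.linalg.lstsq(A,Q[:,2],rcond=None); k=abs(Q[:,2]-A@c)<3; Q=Q[k];A=A[k]
    return np.degrees(np.arctan(np.hypot(*c[:2]))),np.degrees(np.arctan2(c[1],c[0])),c
E
python3 - <<'E'
from h import *
im=grab('wrist','w10'); s=manip.get_state(); print(s['position'],s['contact_force'],s['moment'],s['width']); print(tilt(im))
E
```

```text
[ 0.60164102 -0.02480291  0.05902746] [-2.18540737  0.06336783  0.74106062] [0.03997328 0.06707653 0.01303724] 0.055580072340693176
(np.float64(16.366878974958194), np.float64(12.887274276615099), array([ 2.86290189e-01,  6.55022877e-02, -8.07249569e+01]))
```

View pics/w10.png

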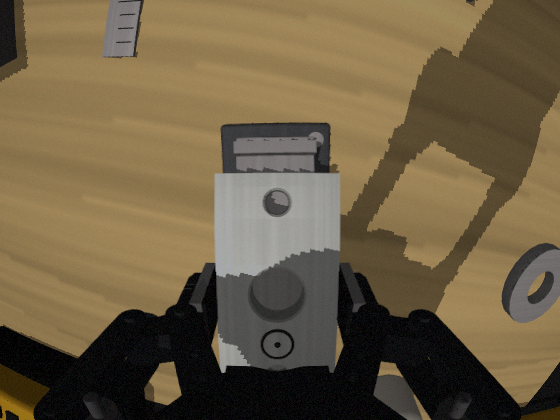

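Request:
arm_command:
  commands:
    - [5.0,[0,0,-0.2],0]
    - [5.0,[0,0,-0.15],0]
    - [5.0,[0,0,0],0]

```text
clock: 7.6
position: [0.6018, -0.0248, 0.0572]
ee_rot: [-0.442, 0.444, 0.551, -0.551]
contact_force: [-4.5, -0.5, 11.1]
width: 0.0553
```

```bash
python3 - <<'E'
from h import *
im=grab('wrist','w11'); s=manip.get_state(); print(s['position'],s['contact_force'],s['moment'],s['width']); t=tilt(im); print(t)
W=wcloud(im)*1000
O=np.array([601,-23.5,70.5]); y=np.radians(13);a=np.radians(20)
ex=np.array([np.cos(a)*np.cos(y),np.cos(a)*np.sin(y),np.sin(a)]);ey=np.array([-np.sin(y),np.cos(y),0]);n=np.cross(ex,ey)
B=(W-O)@np.c_[ex,ey,n]
for c in (245,277,310): print(c,[tuple(B[v,c].round(1)) for v in range(130,190,3)])
E
```

```text
[ 0.60179763 -0.02480235  0.05718604] [-3.36382245  0.2289908  11.821096  ] [0.16787832 0.44376623 0.10681753] 0.055425129865869636
(np.float64(18.224446989707143), np.float64(13.667601039588776), array([ 3.19932559e-01,  7.77995148e-02, -1.02379437e+02]))
245 [(np.float64(-83.1), np.float64(-19.6), np.float64(-35.6)), (np.float64(-81.4), np.float64(-19.7), np.float64(-36.5)), (np.float64(-79.7), np.float64(-19.8), np.float64(-37.4)), (np.float64(-68.4), np.float64(-15.8), np.float64(1.7)), (np.float64(-65.0), np.float64(-14.9), np.float64(10.1)), (np.float64(-63.6), np.float64(-15.0), np.float64(9.6)), (np.float64(-62.3), np.float64(-15.0), np.float64(8.9)), (np.float64(-60.8), np.float64(-15.0), np.float64(8.7)), (np.float64(-59.8), np.float64(-15.3), np.float64(6.6)), (np.float64(-59.2), np.float64(-15.8), np.float64(1.4)), (np.float64(-57.7), np.float64(-15.8), np.float64(1.4)), (np.float64(-56.2), np.float64(-15.8), np.float64(1.5)), (np.float64(-54.7), np.float64(-15.8), np.float64(1.2)), (np.float64(-53.0), np.float64(-15.7), np.float64(2.3)), (np.float64(-51.6), np.float64(-1
[... 1865 characters left out ...]
6.1), np.float64(8.6)), (np.float64(-59.6), np.float64(16.3), np.float64(6.0)), (np.float64(-58.9), np.float64(16.8), np.float64(1.2)), (np.float64(-57.4), np.float64(16.7), np.float64(1.5)), (np.float64(-56.0), np.float64(16.8), np.float64(0.5)), (np.float64(-54.3), np.float64(16.6), np.float64(1.9)), (np.float64(-52.7), np.float64(16.5), np.float64(2.5)), (np.float64(-51.4), np.float64(16.7), np.float64(0.5)), (np.float64(-48.0), np.float64(15.0), np.float64(16.5)), (np.float64(-46.4), np.float64(14.8), np.float64(18.3)), (np.float64(-45.1), np.float64(14.9), np.float64(17.6)), (np.float64(-43.8), np.float64(14.9), np.float64(17.3)), (np.float64(-42.4), np.float64(14.8), np.float64(17.9))]
```

Request:
arm_command:
  commands:
    - [5.0,[-0.2,-0.05,0],0]
    - [5.0,[-0.2,-0.05,-0.07],0]
    - [5.0,[-0.2,-0.05,-0.07],0]
    - [5.0,[-0.2,-0.04,-0.07],0]
    - [5.0,[0,0,0],0]

```text
clock: 8.15
position: [0.5958, -0.0268, 0.0549]
ee_rot: [-0.441, 0.445, 0.552, -0.55]
contact_force: [1.4, 0.0, 6.8]
width: 0.0551
```

```bash
cat >> h.py <<'E'
O=np.array([596.2,-24.5,70.2]); _y=np.radians(13);_a=np.radians(20)
ex=np.array([np.cos(_a)*np.cos(_y),np.cos(_a)*np.sin(_y),np.sin(_a)]);ey=np.array([-np.sin(_y),np.cos(_y),0]);nn=np.cross(ex,ey)
Rb=np.c_[ex,ey,nn]
E
python3 - <<'E'
from h import *
im=grab('wrist','w12'); s=manip.get_state(); print(s['position'],s['contact_force'],s['moment'],s['width']); t=tilt(im); print(t[:2])
B=(wcloud(im)*1000-O)@Rb
for c in (250,300): print(c,[(v,float(B[v,c,0].round(1)),float(B[v,c,2].round(1))) for v in list(range(140,190,3))+[200,210,230,240,255]])
E
```

```text
[ 0.59580003 -0.02674494  0.05491724] [-0.5015538   0.15273464  6.79963436] [ 0.19439286 -0.14646428 -0.01694561] 0.05533837005871245
(np.float64(17.52414632812121), np.float64(13.468810694519515))
250 [(140, -78.4, -36.9), (143, -76.5, -37.0), (146, -74.8, -37.9), (149, -73.2, -39.8), (152, -63.9, -0.9), (155, -60.6, 8.5), (158, -59.3, 7.7), (161, -57.9, 7.8), (164, -56.3, 8.6), (167, -55.2, 6.4), (170, -54.6, 0.3), (173, -51.1, 16.1), (176, -49.8, 15.1), (179, -48.4, 15.9), (182, -47.1, 15.9), (185, -45.8, 15.2), (188, -44.4, 15.5), (200, -39.0, 15.3), (210, -34.6, 15.7), (230, -25.7, 16.0), (240, -21.1, 15.2), (255, -14.4, 15.5)]
300 [(140, -78.1, -37.5), (143, -76.3, -37.8), (146, -74.7, -39.3), (149, -72.6, -38.3), (152, -63.4, 0.4), (155, -60.5, 7.6), (158, -58.7, 9.6), (161, -57.7, 7.1), (164, -55.9, 9.5), (167, -55.3, 3.7), (170, -54.3, 0.0), (173, -51.0, 15.0), (176, -49.4, 16.4), (179, -48.1, 16.3), (182, -46.7, 17.6), (185, -45.4, 16.5), (188, -44.1, 16.0), (200, -38.8, 15.7), (210, -34.3, 16.4), (230, -25.4, 15.5), (240, -21.1, 17.1), (255, -14.4, 17.1)]
```

View pics/w12.png

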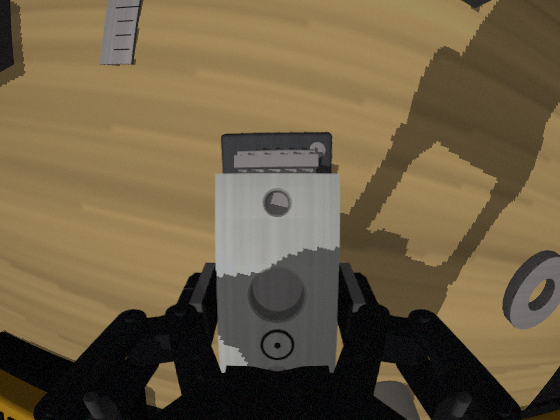

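Request:
arm_command:
  commands:
    - [5.0,[-0.2,-0.05,-0.07],0]
    - [5.0,[0,0,0],0]
    - [5.8,[0,0,0],0]
    - [6.2,[0,0,0],0]
    - [6.4,[0,0,0],0]
    - [6.8,[0,0,0],0]

```text
clock: 8.8
position: [0.5908, -0.027, 0.0523]
ee_rot: [0.443, -0.443, -0.551, 0.551]
contact_force: [1.0, -0.4, 0.7]
width: 0.0683
```

```bash
python3 - <<'E'
from h import *
im=grab('wrist','w13'); s=manip.get_state(); print(s['position'],s['contact_force'],s['moment'],s['width']); t=tilt(im); print(t[:2])
B=(wcloud(im)*1000-O)@Rb
for c in (250,300): print(c,[(v,float(B[v,c,0].round(1)),float(B[v,c,2].round(1))) for v in list(range(158,190,3))+[200,210,230,240,255]])
E
```

```text
[ 0.59081625 -0.02702047  0.05234704] [ 0.71769075 -0.69557919 -0.4715087 ] [ 0.0240067  -0.01476085  0.04182649] 0.06773127973519324
(np.float64(18.211040788022572), np.float64(13.558267906939797))
250 [(158, -73.1, -39.5), (161, -64.4, 0.3), (164, -63.0, -0.2), (167, -60.2, 8.2), (170, -59.0, 6.9), (173, -57.4, 8.2), (176, -56.0, 8.3), (179, -55.1, 3.4), (182, -52.3, 16.2), (185, -50.9, 16.6), (188, -49.6, 16.5), (200, -44.3, 16.6), (210, -39.9, 16.1), (230, -31.1, 17.1), (240, -26.7, 16.9), (255, -20.1, 17.4)]
300 [(158, -72.7, -39.3), (161, -64.1, 0.9), (164, -62.5, 1.1), (167, -59.9, 8.7), (170, -58.6, 8.0), (173, -57.2, 7.7), (176, -55.8, 7.6), (179, -55.1, 1.1), (182, -52.0, 16.7), (185, -50.6, 17.3), (188, -49.4, 16.2), (200, -44.1, 16.5), (210, -39.7, 15.2), (230, -30.9, 17.2), (240, -26.4, 16.9), (255, -19.8, 17.0)]
```

View pics/w13.png

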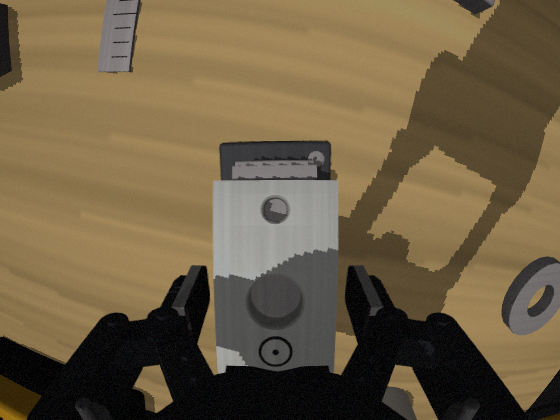

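Request:
arm_command:
  commands:
    - [7.2,[0,0,1],0]
    - [7.5,[0,0,3],0]
    - [7.5,[0,0,4],0]
    - [7.5,[-2,-2,4],0]
    - [7.5,[-2,-2,0],0]

```text
clock: 9.35
position: [0.555, -0.0681, 0.1794]
ee_rot: [-0.438, 0.447, 0.553, -0.549]
contact_force: [0.6, -0.5, 0.3]
width: 0.0752
```

```bash
python3 - <<'E'
from h import *
from scipy.spatial.transform import Rotation as Ro
im=grab('wrist','w14'); tp=grab('top','t14'); sc=grab('scene','s14'); s=manip.get_state(); print(s['position'],s['width'],s['clock'],s['qpos'])
B=(wcloud(im)*1000-O)@Rb
k=(abs(B[...,1])<24)&(B[...,2]>12)&(B[...,2]<22)&(B[...,0]>-54)&(B[...,0]<56)
Q=B[k]; A=np.c_[Q[:,:2],np.ones(len(Q))]; c,*_=np.linalg.lstsq(A,Q[:,2],rcond=None); print('plate top n=',c,len(Q),Q.min(0),Q.max(0))
for nm,I,b in [('t14c',tp,(130,220,230,310)),('s14c',sc,(180,260,280,370))]:
    x=I['pixels'][b[0]:b[1],b[2]:b[3],::-1]; cv2.imwrite(f'pics/{nm}.png',cv2.resize(x,None,fx=6,fy=6,interpolation=cv2.INTER_CUBIC))
E
```

```text
[ 0.55040896 -0.06778376  0.17418261] 0.0752975364678173 9.5 [-2.48076799e-01  2.73439199e-01  1.62400173e+00  1.08861530e-04
  1.24228786e+00 -2.03325583e+00]
plate top n= [1.24464193e-03 2.20872861e-03 1.62008355e+01] 5927 [-53.15457571 -23.59230435  12.0260897 ] [55.97254842 23.99930557 18.87967629]
```

View pics/w14.png

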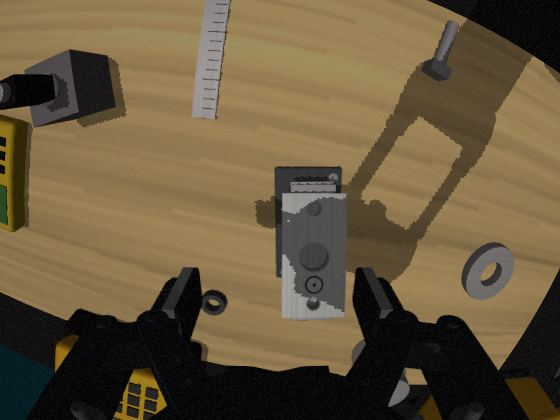

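View pics/s14c.png

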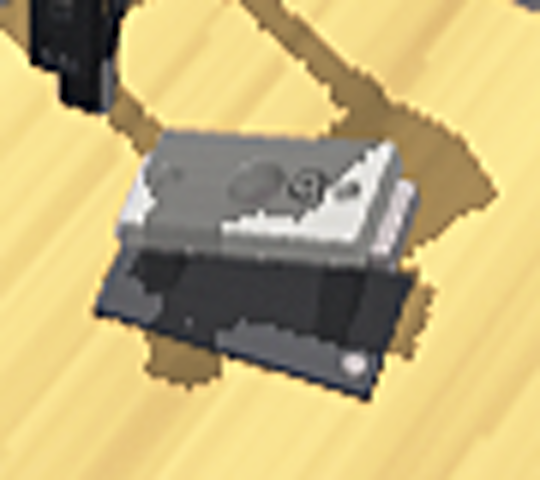

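```bash
cat >> h.py <<'E'
def wonb(im,u,v,n=16.,f=None):
    o,d=(f or wray)(im,u,v); o=o*1000
    return o+d*((n-(o-O)@nn)/(d@nn))
E
python3 - <<'E'
from h import *
im=load('w14')
x=im['pixels'][180:330,265:365,::-1]; cv2.imwrite('pics/w14c.png',cv2.convertScaleAbs(cv2.resize(x,None,fx=5,fy=5,interpolation=cv2.INTER_CUBIC),alpha=1.5))
for p in [(314,285),(315,209),(312.5,304)]:
    P=wonb(im,*p); print(P.round(1),((P-O)@Rb).round(1))
t=load('t14')
B=(cloud(t)*1000-np.array([493,-295.5,0])); 
P=cloud(t)[185:235,330:385].reshape(-1,3)*1000
for lo,hi in [(70,79),(80,90),(128,139),(140,150)]:
    q=P[(P[:,2]>lo)&(P[:,2]<hi)]
    if len(q)>5: print(lo,hi,len(q),cv2.minAreaRect(q[:,:2].astype(np.float32)),q.mean(0).round(1))
x=t['pixels'][185:235,330:385,::-1]; cv2.imwrite('pics/t14s.png',cv2.resize(x,None,fx=10,fy=10,interpolation=cv2.INTER_CUBIC))
E
```

```text
[615.8 -20.8  94.5] [27.  -0.8 16. ]
[554.9 -34.1  71.8] [-39.3  -0.1  16. ]
[631.9 -18.3 100.4] [44.4 -2.  16. ]
70 79 270 ((492.64801025390625, -295.65771484375), (59.73756790161133, 60.13153839111328), 19.730117797851562) [ 492.4 -293.6   74.8]
80 90 28 ((489.7687683105469, -292.9625549316406), (59.042198181152344, 55.93077087402344), 25.815126419067383) [ 489.5 -290.1   82.1]
128 139 44 ((492.57867431640625, -295.50653076171875), (23.187522888183594, 23.234458923339844), 19.274478912353516) [ 492.8 -294.3  134.8]
140 150 24 ((490.18341064453125, -293.4050598144531), (12.028029441833496, 18.995132446289062), 44.61134338378906) [ 492.3 -295.1  144.6]
```

View pics/w14c.png

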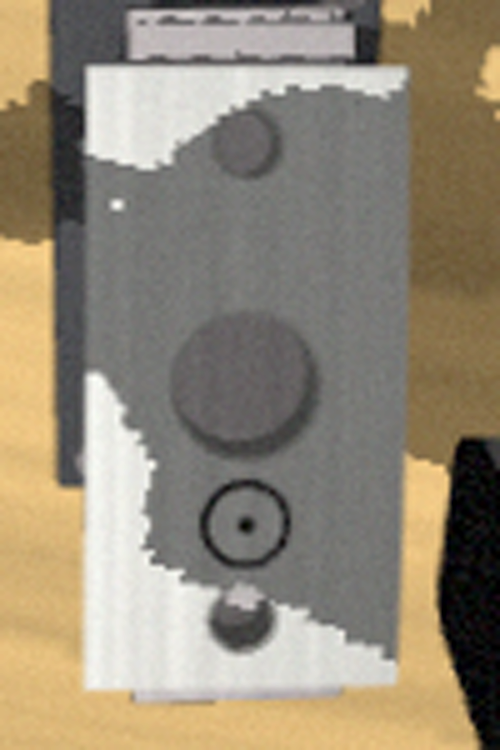

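View pics/t14s.png

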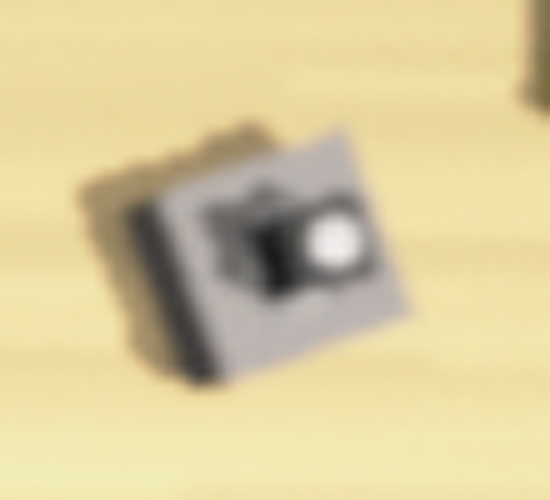

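Request:
arm_command:
  commands:
    - [6.0,[-1,-4,0],0.03]
    - [6.0,[-1,-4,0],0.03]
    - [6.0,[-1,-4,0],0.03]
    - [6.0,[-1,-4,0],0.03]
    - [6.0,[-1,-4,0],0]
    - [6.0,[-0.8,-2.8,0],0]
    - [6.0,[0,0,0],0]
    - [6.0,[0,0,0],0]

```text
clock: 10.3
position: [0.4932, -0.2948, 0.172]
ee_rot: [-0.41, 0.409, 0.577, -0.576]
contact_force: [0.2, 1.0, 0.1]
width: 0.0599
```

```bash
python3 - <<'E'
from h import *
im=grab('wrist','w15'); s=manip.get_state(); print(s['position'],s['width'],s['clock'],s['qpos'])
q=s['ee_rot']
from scipy.spatial.transform import Rotation as Ro
M=Ro.from_quat([q[1],q[2],q[3],q[0]]).as_matrix(); print(np.degrees(np.arctan2(M[1,0],M[0,0])))
E
```

```text
[ 0.49329959 -0.29404756  0.17214634] 0.059839274660181734 10.35 [-6.59438648e-01  3.05340515e-01  1.58238389e+00  1.21507504e-03
  1.25539777e+00 -2.56683001e+00]
109.2638361373193
```

View pics/w15.png

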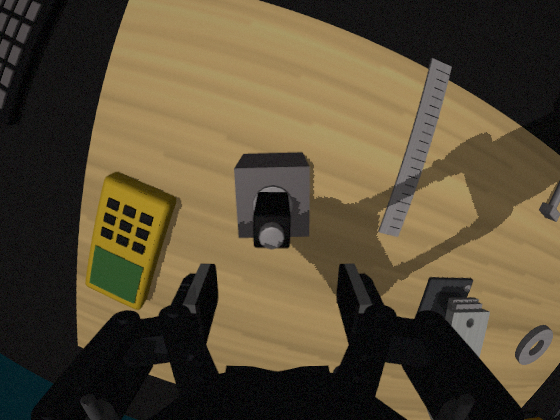

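```bash
python3 - <<'E'
from h import *
im=load('w15')
print((wonz(im,271.5,236,.145)*1000).round(1))
W=wcloud(im)*1000
Q=W[185:255,250:295].reshape(-1,3)
for lo,hi in [(128,139),(141,149),(70,79)]:
    q=Q[(Q[:,2]>lo)&(Q[:,2]<hi)]; print(len(q),q.mean(0).round(1))
q=W[180:260,245:300].reshape(-1,3);q=q[(q[:,2]>90)&(q[:,2]<134)]; print('handle face',len(q),q.mean(0))
st=W[150:245,230:315].reshape(-1,3); st=st[(st[:,2]>71)&(st[:,2]<78)]; print(cv2.minAreaRect(st[:,:2].astype(np.float32)))
E
```

```text
[ 490.1 -298.2  145. ]
821 [ 487.4 -299.2  134.6]
487 [ 490.5 -298.4  145. ]
577 [ 493.  -296.7   75.5]
handle face 704 [ 480.98016741 -301.75837412  115.43378838]
((491.44635009765625, -297.96221923828125), (60.684326171875, 59.77626037597656), 20.531221389770508)
```

Request:
arm_command:
  commands:
    - [6.0,[-0.2,-0.3,-2.5],0.01]
    - [6.0,[0,0,-3],0]
    - [6.0,[0,0,-3],0]
    - [6.0,[0,0,-0.9],0]
    - [6.0,[0,0,0],0]

```text
clock: 10.85
position: [0.4907, -0.2962, 0.0775]
ee_rot: [-0.407, 0.405, 0.579, -0.579]
contact_force: [-0.2, 0.7, 0.5]
width: 0.0601
```

```bash
python3 - <<'E'
from h import *
im=grab('wrist','w16'); s=manip.get_state(); print(s['position'],s['contact_force'],s['clock'])
W=wcloud(im)*1000
for a,b in [(140,225),(325,410)]:
    m=np.zeros(W.shape[:2],bool); m[250:345,a:b]=True; m&=(W[...,2]>85)&(W[...,2]<180)
    Q=W[m]; print(len(Q),np.percentile(Q[:,2],[.1,.3,1,3]).round(1))
Q=W[200:400,200:340].reshape(-1,3);q=Q[(Q[:,2]>142)&(Q[:,2]<148)]; print(q.mean(0))
E
```

```text
[ 0.49155352 -0.29715695  0.07889717] [ 0.09910561 -0.43913308  0.32750901] 10.9
3979 [ 94.9  95.8  97.6 100.8]
3858 [ 95.2  96.3  98.  101. ]
[ 489.82349387 -298.62057817  144.8742502 ]
```

View pics/w16.png

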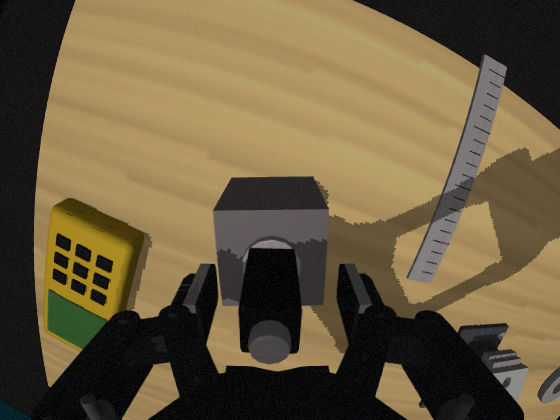

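Request:
arm_command:
  commands:
    - [6.0,[-0.05,-0.15,0],0]
    - [2.0,[0,0,0],0]
    - [2.0,[0,0,0],0]
    - [2.0,[0,0,0],0]
    - [2.0,[0,0,0],0]
  grip_force: 30

```text
clock: 11.4
position: [0.4909, -0.3, 0.0797]
ee_rot: [-0.406, 0.407, 0.579, -0.579]
contact_force: [0.1, 0.5, 4.6]
width: 0.0238
```

```bash
python3 - <<'E'
from h import *
im=grab('wrist','w17'); s=manip.get_state(); print(s['position'],s['contact_force'],s['moment'],s['width'],s['clock'])
W=wcloud(im)*1000
for a,b in [(140,245),(305,410)]:
    m=np.zeros(W.shape[:2],bool); m[240:345,a:b]=True; m&=(W[...,2]>84)&(W[...,2]<180)
    Q=W[m]; print(len(Q),np.percentile(Q[:,2],[.1,.3,1,3]).round(1))
E
```

```text
[ 0.49093418 -0.29989949  0.07970371] [-0.83032681 -0.43058948  6.11438509] [ 0.09411273  0.05504037 -0.03221502] 0.0238099709233215 11.45
4680 [ 96.6  98.3 100.1 105.1]
4981 [ 95.8  97.1  99.6 103.5]
```

View pics/w17.png

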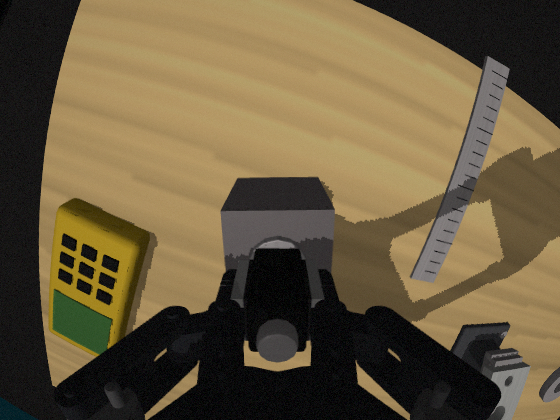

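Request:
arm_command:
  commands:
    - [2.0,[0,0,0.5],0]
    - [2.0,[0,0,1.5],0]
    - [2.0,[0,0,1.5],0]
    - [2.0,[0,0,0.5],0]
    - [2.0,[0,0,0],0]

```text
clock: 11.95
position: [0.4907, -0.2997, 0.1191]
ee_rot: [-0.406, 0.407, 0.579, -0.579]
contact_force: [-0.1, -0.8, -1.9]
width: 0.0237
```

```bash
python3 - <<'E'
from h import *
im=grab('scene','s18'); s=manip.get_state(); print(s['position'],s['contact_force'],s['moment'],s['width'],s['clock'])
x=im['pixels'][210:310,180:280,::-1]; cv2.imwrite('pics/s18c.png',cv2.convertScaleAbs(cv2.resize(x,None,fx=6,fy=6,interpolation=cv2.INTER_CUBIC),alpha=2))
E
```

```text
[ 0.49023655 -0.29939955  0.1184174 ] [ 0.06733057  0.47914865 -1.52020228] [-0.03114035 -0.02884306  0.03157549] 0.02363513750156853 12.0
```

View pics/s18c.png

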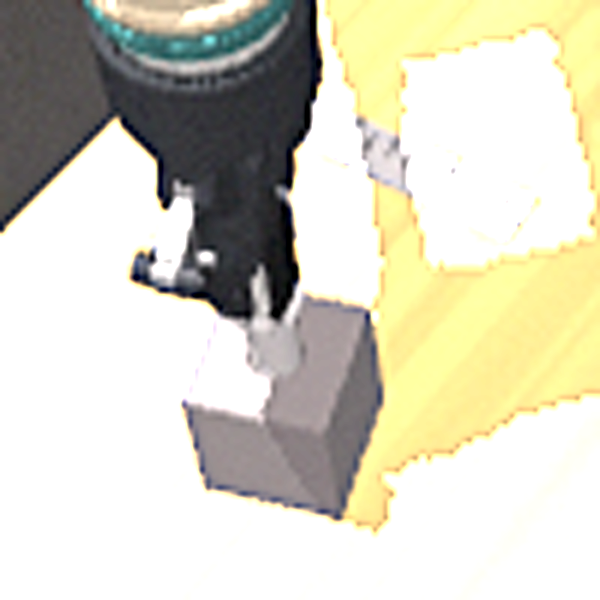

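Request:
arm_command:
  commands:
    - [2.0,[-0.4,-0.14,0],0]
    - [2.0,[-0.4,-0.14,0],0]
    - [2.0,[-0.3,-0.1,0],0]
    - [2.0,[0,0,0],0]
  grip_force: 22

```text
clock: 12.4
position: [0.4794, -0.3033, 0.1185]
ee_rot: [-0.407, 0.407, 0.579, -0.578]
contact_force: [4.4, 1.6, -1.3]
width: 0.0237
```

Request:
arm_command:
  commands:
    - [2.0,[-0.4,-0.14,0],0]
    - [2.0,[-0.4,-0.14,0],0]
    - [2.0,[-0.2,-0.07,0],0]
    - [2.0,[0,0,0],0]

```text
clock: 12.8
position: [0.469, -0.3071, 0.1187]
ee_rot: [0.407, -0.406, -0.578, 0.579]
contact_force: [3.8, 0.6, -2.7]
width: 0.0235
```

```bash
python3 - <<'E'
from h import *
im=grab('scene','s19'); s=manip.get_state(); print(s['position'],s['contact_force'],s['moment'],s['width'],s['clock'])
x=im['pixels'][210:310,180:280,::-1]; cv2.imwrite('pics/s19c.png',cv2.convertScaleAbs(cv2.resize(x,None,fx=6,fy=6,interpolation=cv2.INTER_CUBIC),alpha=2))
w=grab('wrist','w19')
E
```

```text
[ 0.46907742 -0.30705154  0.11864833] [ 3.09667005  0.5452184  -3.03170762] [ 0.1343146  -0.73662563 -0.04126114] 0.02350153328012763 12.85
```

View pics/s19c.png

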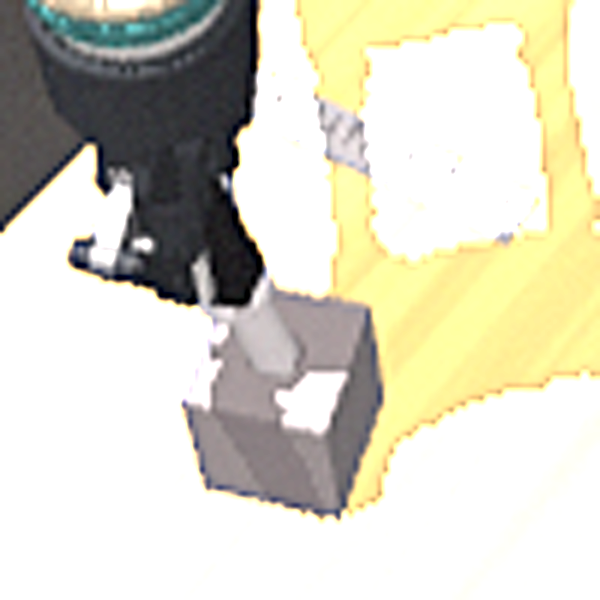

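View pics/w19.png

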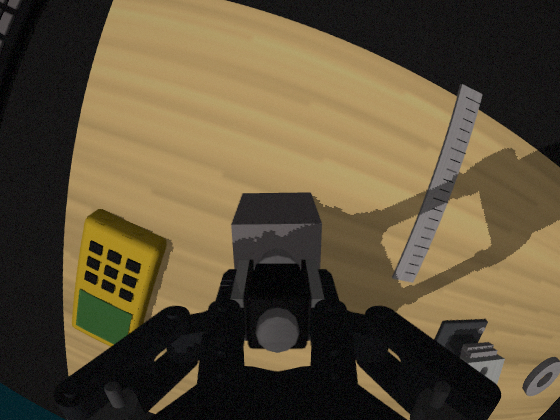

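```bash
cat >> h.py <<'E'
def face(tag,box,lo=None):
    im=load(tag) if isinstance(tag,str) else tag
    W=wcloud(im)*1000; Q=W[box[0]:box[1],box[2]:box[3]].reshape(-1,3); 
    best=None; rng=np.random.default_rng(0)
    for i in range(500):
        a=Q[rng.choice(len(Q),3,False)]; n=np.cross(a[1]-a[0],a[2]-a[0]); l=np.linalg.norm(n)
        if l<5: continue
        n/=l; k=abs((Q-a[0])@n)<1.2
        if best is None or k.sum()>best.sum(): best=k
    P=Q[best]; c=P.mean(0); n=np.linalg.svd(P-c)[2][2]; n*=np.sign((-im['R'].T@im['t']*1000-c)@n)
    return len(Q),best.sum(),c.round(1),n.round(3),'elev',np.degrees(np.arcsin(n[2])).round(2),'az',np.degrees(np.arctan2(n[1],n[0])).round(1)
E
python3 - <<'E'
from h import *
print(face('w17',(262,318,256,300)))
print(face('w19',(272,312,254,306)))
print(face('w16',(255,325,250,295)))
E
```

```text
(2464, np.int64(2185), array([ 480.5, -302.3,  119.3]), array([-0.941, -0.337,  0.017]), 'elev', np.float64(0.98), 'az', np.float64(-160.3))
(2080, np.int64(1481), array([ 458.6, -308.9,  158.3]), array([-0.916, -0.331, -0.226]), 'elev', np.float64(-13.09), 'az', np.float64(-160.1))
(3150, np.int64(2569), array([ 480.1, -301.2,  116.2]), array([-0.95 , -0.313,  0.009]), 'elev', np.float64(0.49), 'az', np.float64(-161.8))
```

Request:
arm_command:
  commands:
    - [2.0,[-0.4,-0.14,0],0]
    - [2.0,[-0.3,-0.1,0],0]
    - [2.0,[0,0,0],0]

```text
clock: 13.2
position: [0.4621, -0.3095, 0.1189]
ee_rot: [0.406, -0.406, -0.578, 0.579]
contact_force: [3.2, 1.8, -1.0]
width: 0.0236
```

```bash
python3 - <<'E'
from h import *
grab('wrist','w20'); print(face('w20',(272,312,254,306)), manip.get_state()['contact_force'])
E
```

```text
(2080, np.int64(1274), array([ 452.2, -311. ,  155.8]), array([-0.896, -0.316, -0.312]), 'elev', np.float64(-18.19), 'az', np.float64(-160.6)) [ 2.54354753  1.25244841 -1.29711061]
```

View pics/w20.png

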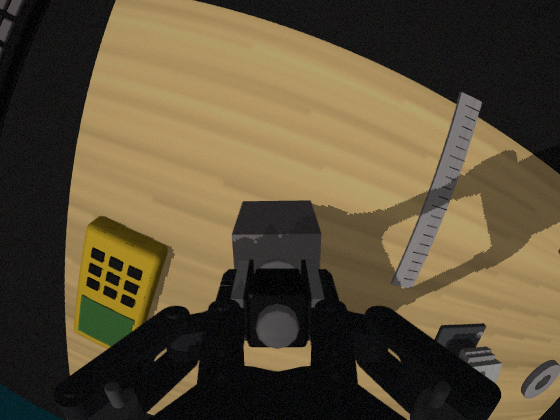

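Request:
arm_command:
  commands:
    - [2.0,[-0.2,-0.07,0],0]
    - [2.0,[0,0,0],0]
    - [2.0,[0,0,0.5],0]
    - [2.0,[0,0,2],0]
    - [2.0,[0,0,4],0]
    - [2.0,[0,0,0],0]

```text
clock: 13.85
position: [0.4612, -0.3123, 0.1887]
ee_rot: [0.404, -0.409, -0.577, 0.58]
contact_force: [0.2, -0.5, -1.2]
width: 0.0238
```

```bash
python3 - <<'E'
from h import *
grab('wrist','w21');grab('scene','s21'); print(face('w21',(272,312,254,306)), manip.get_state()['position'])
x=load('s21')['pixels'][190:310,160:280,::-1]; cv2.imwrite('pics/s21c.png',cv2.convertScaleAbs(cv2.resize(x,None,fx=5,fy=5,interpolation=cv2.INTER_CUBIC),alpha=2))
E
```

```text
(2080, np.int64(1238), array([ 451.5, -313.6,  225. ]), array([-0.887, -0.327, -0.326]), 'elev', np.float64(-19.01), 'az', np.float64(-159.8)) [ 0.45935451 -0.31028474  0.18451559]
```

View pics/s21c.png

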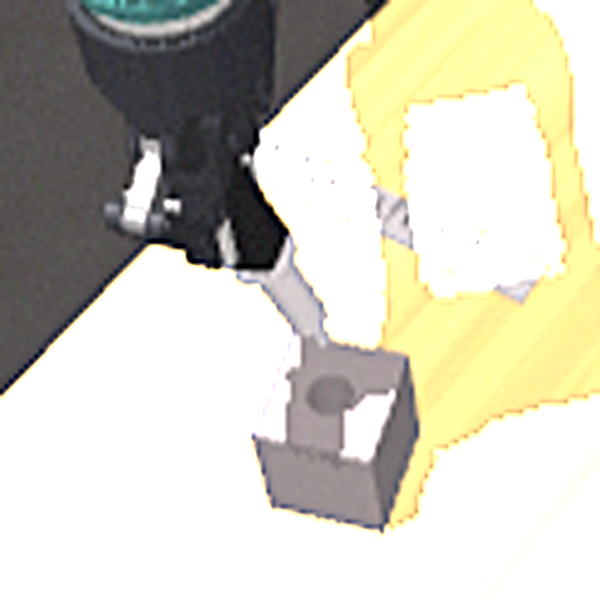

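```bash
python3 - <<'E'
from h import *
im=load('w21'); W=wcloud(im)*1000; s=manip.get_state(); print(s['position'])
x=im['pixels'][250:360,220:340,::-1]; cv2.imwrite('pics/w21c.png',cv2.convertScaleAbs(cv2.resize(x,None,fx=6,fy=6,interpolation=cv2.INTER_CUBIC),alpha=2.5))
print([(v,W[v,278].round(1).tolist()) for v in range(255,350,5)])
E
```

```text
[ 0.45935451 -0.31028474  0.18451559]
[(255, [511.0, -293.0, 75.0]), (260, [516.2, -291.1, 74.7]), (265, [463.0, -309.9, 186.5]), (270, [462.1, -310.2, 193.7]), (275, [457.2, -312.0, 207.8]), (280, [453.4, -313.3, 218.9]), (285, [450.2, -314.4, 228.5]), (290, [447.1, -315.5, 237.3]), (295, [448.9, -314.9, 238.0]), (300, [449.4, -314.6, 240.6]), (305, [448.0, -315.1, 246.0]), (310, [447.7, -315.2, 249.4]), (315, [448.5, -315.0, 251.4]), (320, [450.6, -314.2, 251.4]), (325, [452.9, -313.4, 251.3]), (330, [454.1, -312.9, 252.6]), (335, [456.1, -312.2, 252.9]), (340, [457.1, -311.8, 254.5]), (345, [458.7, -311.2, 255.4])]
```

View pics/w21c.png

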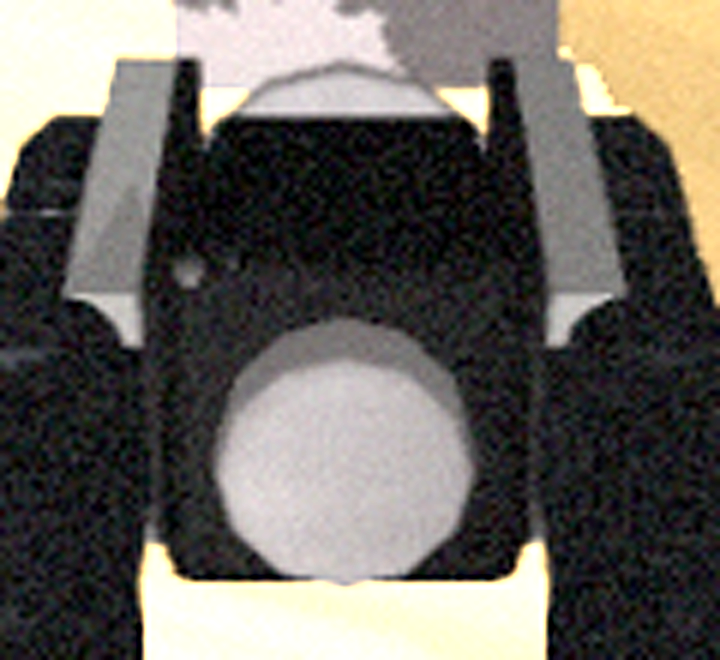

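Request:
arm_command:
  commands:
    - [2.0,[0,0,1.5],0]
    - [2.0,[1.5,4,0],-0.02]
    - [2.0,[1.5,4,0],-0.02]
    - [2.0,[1.5,4,0],-0.02]
    - [2.0,[1.6,4,0],-0.02]
    - [2.0,[1.6,4,0],-0.02]
    - [2.0,[1.6,4,0],-0.015]
    - [2.0,[1.6,3.8,0],0]
    - [2.0,[0,0,0],0]
    - [2.0,[0,0,0],0]
    - [2.0,[0,0,0],0]
  grip_force: 60

```text
clock: 15.05
position: [0.5681, -0.0329, 0.1976]
ee_rot: [0.44, -0.438, -0.553, 0.555]
contact_force: [-0.6, -0.2, -1.5]
width: 0.0233
```

```bash
python3 - <<'E'
from h import *
im=grab('wrist','w22');print(manip.get_state()['position']); grab('scene','s22'); s=manip.get_state();print(s['position'],s['contact_force'],s['ee_rot'])
x=im['pixels'][230:360,220:340,::-1]; cv2.imwrite('pics/w22c.png',cv2.convertScaleAbs(cv2.resize(x,None,fx=6,fy=6,interpolation=cv2.INTER_CUBIC),alpha=2.5))
x=load('s22')['pixels'][150:260,250:370,::-1]; cv2.imwrite('pics/s22c.png',cv2.convertScaleAbs(cv2.resize(x,None,fx=6,fy=6,interpolation=cv2.INTER_CUBIC),alpha=1.3))
print(face('w22',(272,312,254,306)))
E
```

```text
[ 0.56833156 -0.03316073  0.19792037]
[ 0.56855571 -0.03326859  0.19819135] [ 0.31256455  1.09520263 -2.3764939 ] [ 0.43984058 -0.43906067 -0.55347934  0.55446065]
(2080, np.int64(1237), array([558.4, -33.2, 234. ]), array([-0.923, -0.214, -0.32 ]), 'elev', np.float64(-18.64), 'az', np.float64(-166.9))
```

View pics/w22c.png

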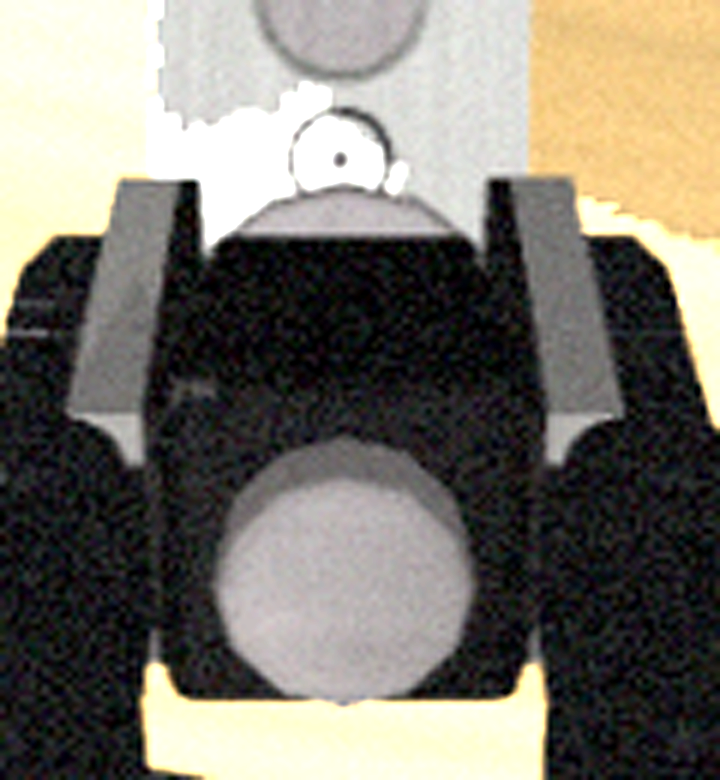

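View pics/s22c.png

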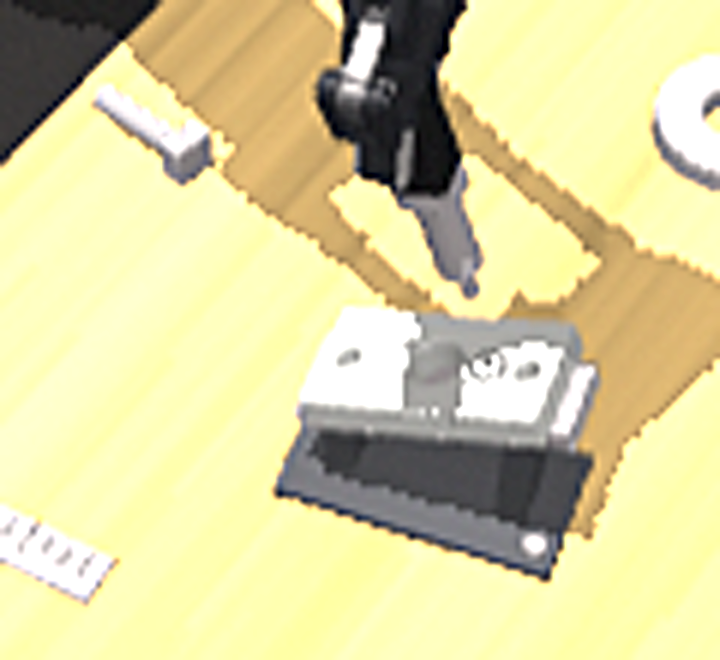

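```bash
python3 - <<'E'
from h import *
im=load('w22'); W=wcloud(im)*1000; sc=load('s22')
ring=wonb(im,276.7,256.3); print('ring',ring.round(1),((ring-O)@Rb).round(1))
cap=np.median(W[322:336,270:286].reshape(-1,3),0)
P=W[318:343,262:293].reshape(-1,3); 
o,d=wray(im,277.5,328.7); zc=(im['R']@d)[2]; r=np.median(im['range_z'][322:336,271:285]); cap2=(o+d*r/zc)*1000
print('cap',cap.round(1),cap2.round(1))
def tip(cap,t,az):
    t=np.radians(t);az=np.radians(az); a=np.array([-np.sin(t)*np.cos(az),-np.sin(t)*np.sin(az),np.cos(t)]); return cap-133*a,a
def proj(I,X):
    p=I['intrinsics']@(I['R']@(X/1000)+I['t']); return p[:2]/p[2]
for t in (18.5,19.5,20.5):
    T,a=tip(cap2,t,13); print(t,T.round(1),'scene px',proj(sc,T).round(1),'cap px',proj(sc,cap2).round(1),'barrel end',proj(sc,T+18*a).round(1),'collar',proj(sc,T+63*a).round(1))
print('ring in scene',proj(sc,ring), 'ring meas', 250+487/6-.5+.08,150+364/6-.4)
E
```

```text
ring [615.4 -20.8  94.3] [26.6 -0.7 16. ]
cap [560.5 -33.4 261.5] [560.8 -33.4 261.5]
18.5 [601.9 -23.9 135.4] scene px [327.9 198.1] cap px [314.1 158.3] barrel end [326.2 193.1] collar [321.7 180. ]
19.5 [604.  -23.4 136.1] scene px [328.8 198.2] cap px [314.1 158.3] barrel end [326.9 193.1] collar [322.1 180.1]
20.5 [606.2 -22.9 136.9] scene px [329.6 198.2] cap px [314.1 158.3] barrel end [327.7 193.2] collar [322.6 180.1]
ring in scene [331.97097987 209.76570595] ring meas 330.74666666666667 210.26666666666665
```

Request:
arm_command:
  commands:
    - [2.0,[0.3,0.07,-1.2],0]
    - [2.0,[0.3,0.07,-1.2],0]
    - [2.0,[0.3,0.07,-1.1],0]
    - [2.0,[0,0,0],0]
    - [2.0,[0,0,0],0]

```text
clock: 15.65
position: [0.5782, -0.0299, 0.1629]
ee_rot: [0.44, -0.439, -0.554, 0.555]
contact_force: [0.5, 0.4, -1.7]
width: 0.0234
```

```bash
python3 - <<'E'
from h import *
im=grab('wrist','w23'); sc=grab('scene','s23'); s=manip.get_state();print(s['position'],s['contact_force'],s['moment'])
x=sc['pixels'][170:240,290:370,::-1]; cv2.imwrite('pics/s23c.png',cv2.convertScaleAbs(cv2.resize(x,None,fx=8,fy=8,interpolation=cv2.INTER_CUBIC),alpha=1.0))
x=im['pixels'][230:360,220:340,::-1]; cv2.imwrite('pics/w23c.png',cv2.convertScaleAbs(cv2.resize(x,None,fx=6,fy=6,interpolation=cv2.INTER_CUBIC),alpha=2.))
print(face('w23',(272,312,254,306)))
r=np.median(im['range_z'][322:336,271:285]);o,d=wray(im,277.5,328.7); zc=(im['R']@d)[2];cap=(o+d*r/zc)*1000
T=cap-133*nn; print('cap',cap.round(1),'tip bed',((T-O)@Rb-[0,0,16]).round(1))
E
```

```text
[ 0.57871651 -0.02987278  0.16390047] [ 0.6648265   0.5423977  -1.94002555] [-0.00100156 -0.03436679 -0.01255273]
(2080, np.int64(1228), array([568.5, -30.3, 199.1]), array([-0.919, -0.227, -0.323]), 'elev', np.float64(-18.86), 'az', np.float64(-166.1))
cap [570.7 -30.4 226.9] tip bed [29.  -0.   7.2]
```

View pics/s23c.png

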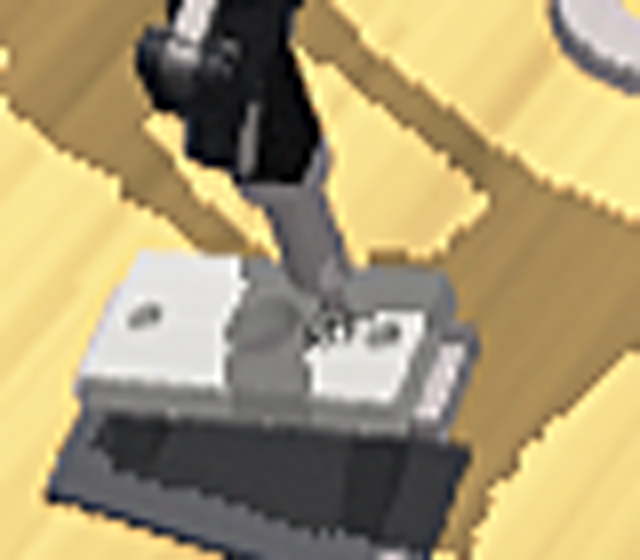

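View pics/w23c.png

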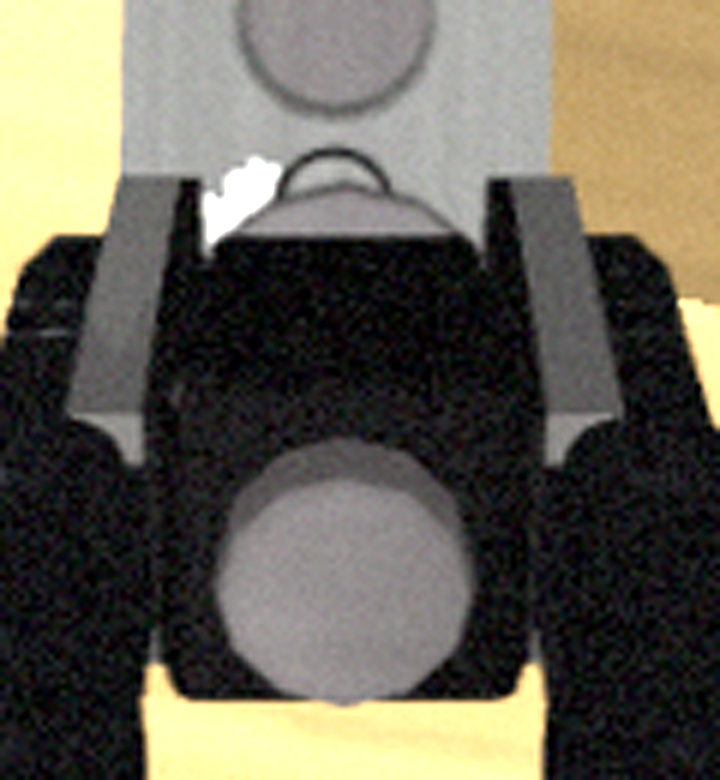

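Request:
arm_command:
  commands:
    - [2.0,[-0.15,-0.07,-0.06],0]
    - [2.0,[0.1,0.02,-0.28],0]
    - [2.0,[0.07,0.02,-0.19],0]
    - [2.0,[0,0,0],0]
    - [2.0,[0,0,0],0]

```text
clock: 16.25
position: [0.5787, -0.0301, 0.1584]
ee_rot: [-0.439, 0.439, 0.554, -0.554]
contact_force: [0.6, 0.1, -0.6]
width: 0.0233
```

```bash
python3 - <<'E'
from h import *
s=manip.get_state();print(s['position'],s['contact_force'],s['moment'])
E
```

```text
[ 0.57866323 -0.03013609  0.15835434] [ 0.61555736  0.13993991 -0.59375741] [-0.02231035  0.04944607  0.04508817]
```

Request:
arm_command:
  commands:
    - [2.0,[0.03,0.01,-0.09],0]
    - [2.0,[0.03,0.01,-0.09],0]
    - [2.0,[0,0,0],0]
    - [2.0,[0,0,0],0]

```text
clock: 16.65
position: [0.5793, -0.0299, 0.1566]
ee_rot: [-0.439, 0.439, 0.554, -0.554]
contact_force: [-0.3, -1.0, -0.8]
width: 0.0234
```

Request:
arm_command:
  commands:
    - [2.0,[0.03,0.01,-0.09],0]
    - [2.0,[0.03,0.01,-0.09],0]
    - [2.0,[0,0,0],0]
    - [2.0,[0,0,0],0]

```text
clock: 17.05
position: [0.5799, -0.0298, 0.155]
ee_rot: [-0.439, 0.439, 0.554, -0.554]
contact_force: [-0.5, 0.1, 1.2]
width: 0.0234
```

```bash
python3 - <<'E'
from h import *
F=[];M=[]
for i in range(10):
    im=manip.get_image('wrist'); s=manip.get_state(); F.append(s['contact_force']);M.append(s['position'])
F=np.array(F);print(F.mean(0).round(2),F.std(0).round(2),np.mean(M,0),s['clock'],'along n',(F.mean(0)+[0,0,1.75])@nn)
im=grab('wrist','w24'); sc=grab('scene','s24')
x=sc['pixels'][170:240,290:370,::-1]; cv2.imwrite('pics/s24c.png',cv2.resize(x,None,fx=8,fy=8,interpolation=cv2.INTER_CUBIC))
print(face('w24',(272,312,254,306)))
r=np.median(im['range_z'][322:336,271:285]);o,d=wray(im,277.5,328.7); zc=(im['R']@d)[2];cap=(o+d*r/zc)*1000
T=cap-133*nn; print('cap',cap.round(1),'tip bed',((T-O)@Rb-[0,0,16]).round(1))
x=im['pixels'][230:360,220:340,::-1]; cv2.imwrite('pics/w24c.png',cv2.convertScaleAbs(cv2.resize(x,None,fx=6,fy=6,interpolation=cv2.INTER_CUBIC),alpha=2.))
E
```

```text
[-0.42 -0.49  0.21] [0.44 0.45 0.56] [ 0.57994191 -0.02979169  0.15490889] 17.55 along n 2.019153763834262
(2080, np.int64(1225), array([570.1, -30.2, 191.1]), array([-0.92 , -0.222, -0.324]), 'elev', np.float64(-18.88), 'az', np.float64(-166.4))
cap [572.3 -30.3 218.8] tip bed [27.7 -0.3 -1. ]
```

View pics/s24c.png

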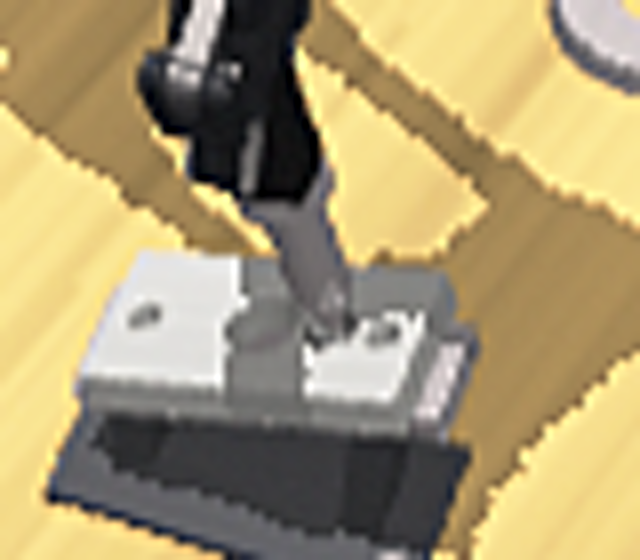

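View pics/w24c.png

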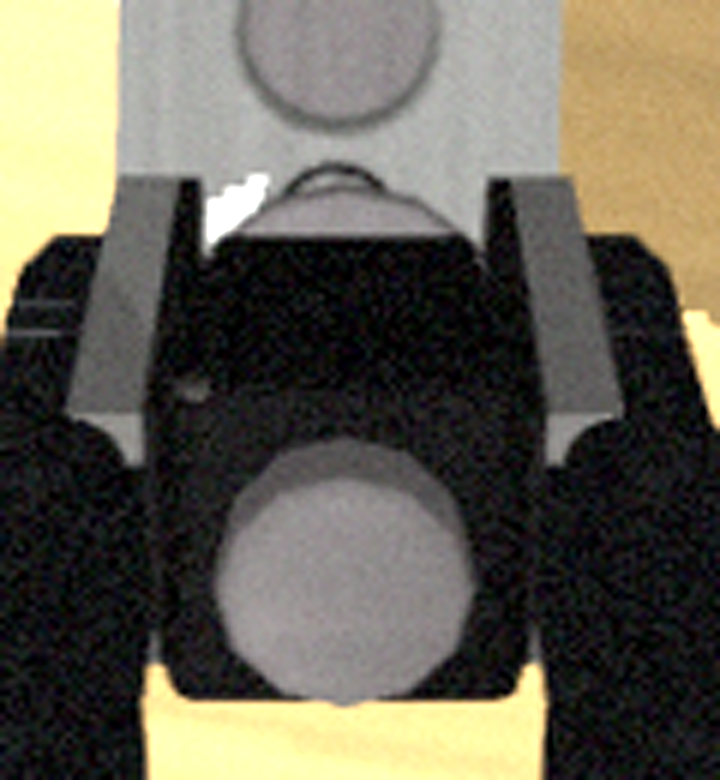

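Request:
arm_command:
  commands:
    - [2.0,[0.04,0.01,-0.1],0]
    - [2.0,[0.03,0.01,-0.1],0]
    - [2.0,[0.04,0.01,-0.1],0]
    - [2.0,[0.03,0.01,-0.1],0]
    - [2.0,[0,0,0],0]
    - [2.0,[0,0,0],0]

```text
clock: 18.25
position: [0.5813, -0.0294, 0.1509]
ee_rot: [-0.439, 0.439, 0.554, -0.554]
contact_force: [0.3, -0.6, 1.8]
width: 0.023
```

```bash
cat > chk.py <<'E'
from h import *
import sys
k=sys.argv[1]
F=[];M=[]
for i in range(12):
    im=manip.get_image('wrist'); s=manip.get_state(); F.append(s['contact_force']);M.append(s['position'])
F=np.array(F);print(F.mean(0).round(2),F.std(0).round(2),np.mean(M,0).round(4),s['clock'],'along n',((F.mean(0)+[0,0,1.75])@nn).round(2))
im=grab('wrist','w'+k); sc=grab('scene','s'+k)
x=sc['pixels'][170:240,290:370,::-1]; cv2.imwrite(f'pics/s{k}c.png',cv2.resize(x,None,fx=8,fy=8,interpolation=cv2.INTER_CUBIC))
print(face('w'+k,(272,312,254,306)))
r=np.median(im['range_z'][322:336,271:285]);o,d=wray(im,277.5,328.7); zc=(im['R']@d)[2];cap=(o+d*r/zc)*1000
T=cap-133*nn; print('cap',cap.round(1),'tip bed',((T-O)@Rb-[0,0,16]).round(1))
x=im['pixels'][230:360,220:340,::-1]; cv2.imwrite(f'pics/w{k}c.png',cv2.convertScaleAbs(cv2.resize(x,None,fx=6,fy=6,interpolation=cv2.INTER_CUBIC),alpha=2.))
E
python3 chk.py 25
```

```text
[-0.46 -0.9   1.88] [0.51 0.43 0.54] [ 0.5813 -0.0294  0.1509] 18.85 along n 3.63
(2080, np.int64(1234), array([571.5, -29.8, 187.1]), array([-0.92 , -0.216, -0.326]), 'elev', np.float64(-19.04), 'az', np.float64(-166.8))
cap [573.8 -29.9 214.7] tip bed [27.7 -0.2 -5.3]
```

View pics/s25c.png

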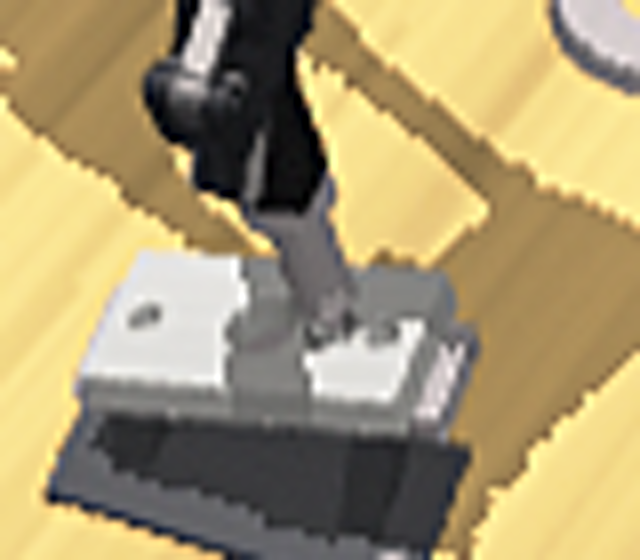

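View pics/w25c.png

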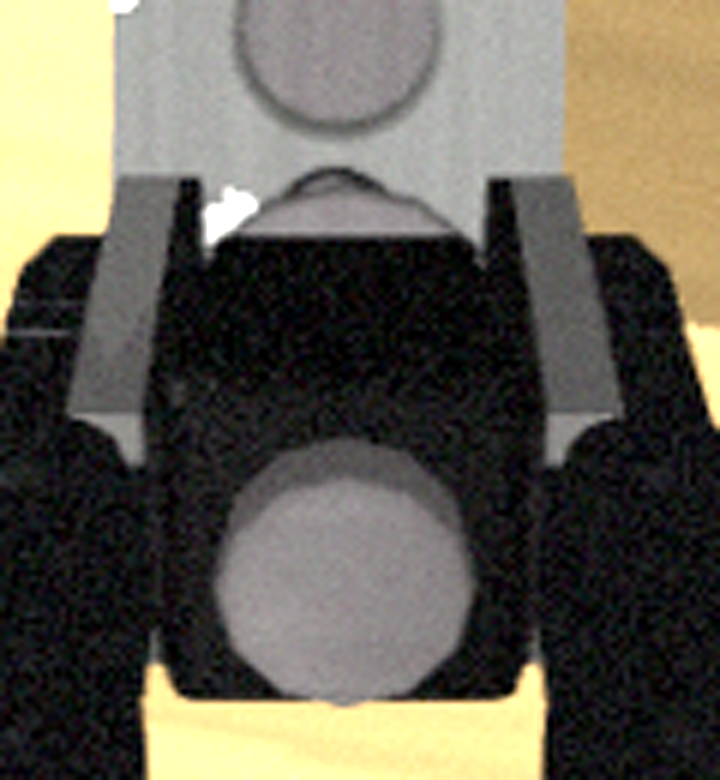

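```bash
python3 - <<'E'
from h import *
im=load('w25'); B=(wcloud(im)*1000-O)@Rb
k=(abs(B[...,1])<26)&(B[...,2]>12)&(B[...,2]<20)&(B[...,0]>-56)&(B[...,0]<10); k[265:]=False
Q=B[k]; A=np.c_[Q[:,:2],np.ones(len(Q))]; c,*_=np.linalg.lstsq(A,Q[:,2],rcond=None); print('plate n',c.round(4),len(Q),'x min',Q[:,0].min(),'y',Q[:,1].min(),Q[:,1].max())
# bore centre via lower rows
b=wonb(im,220+337/6,230+35/6); print((b-O)@Rb)
a=load('top0')['pixels'].astype(int); t=grab('top','t25')['pixels'].astype(int)
d=(abs(a-t).sum(-1)>90).astype(np.uint8); cv2.imwrite('pics/diff.png',d*255)
cv2.imwrite('pics/w25b.png',cv2.cvtColor(im['pixels'],cv2.COLOR_RGB2BGR))
E
```

```text
plate n [2.00000e-04 2.50000e-03 1.61282e+01] 5040 x min -53.37769246700044 y -25.995433641535243 25.839333125349505
[ 2.37617685 -0.81394702 16.        ]
```

View pics/t25.png

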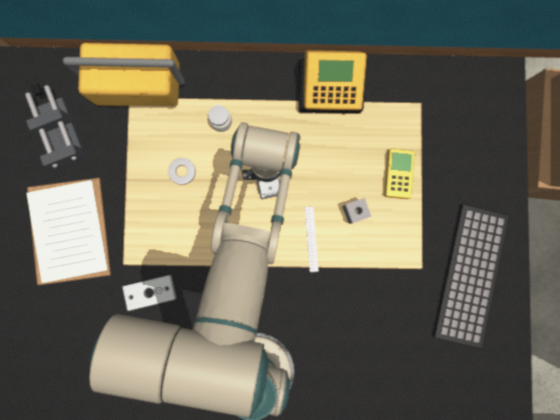

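View pics/w25b.png

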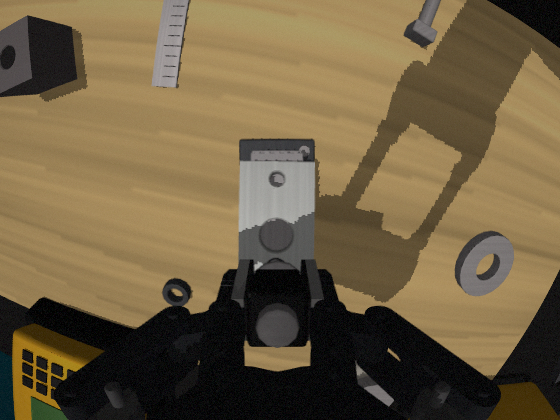

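```bash
python3 -c "
from rig import manip
print(manip.sign_off())"
```

```text
the job is handed in; nothing more can be done
None
```

The smaller rectangular plate is flat on the sloping rest, ring upslope, and I let go of it before fetching the probe. I handed the job in at about 19 s, with the arm holding the probe against the ring. No verdict was reported.

**How the tilt was made:** moves can only turn the tool about the vertical. The plate was therefore swung flush in the jaws by lowering it onto the slope. The probe was tilted about 20° in the grip by pushing its barrel against the rim of the stand's hole.

**Last checks:**

| Check | Measured |
|---|---|
| Plate against rest surface | Flush to about 0.15°; upper face 16.1 mm above it (16 mm expected) |
| Plate's lower end | About 2 mm above the lip |
| Probe tilt | 19.0° measured, about 19.7° after correcting a roughly 0.7° bias seen when it stood upright |
| Tip to ring centre | About 1 mm (the ring's outer radius is 8 mm) |
| Spring push-in | About 6 mm from the 3.6 N force, about 5.3 mm by camera |
| Other things on the bench | No visible movement in the top view; the jar and dark collar are partly hidden by the arm |

**Disagreements:**
- **Fingertip height:** the cameras put the fingertips roughly 30 mm higher than the reported tool position and the stated 17 mm overhang imply. I went by camera and force for heights instead.
- **Rest position:** my first estimate was about 5 mm too far upslope. I corrected it against the lip before letting go of the plate.

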